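Lay the rinsed tumbler barrel down over the drip-tray rib to drain

TASK

The rinsed, empty tumbler barrel stands mouth-up in the orange drip tray, just behind the tray's low cross rib. Without grasping or lifting it, push it over with the fingertips so that its foot is stopped by the rib and it tips over the rib into the long open end of the tray, easing it down gently the whole way instead of letting it drop, until it lies on its side with its bottom end propped on the rib and its open mouth sloping down onto the tray floor to drain. Leave everything else where it is.

Things in the scene. Friction and masses are not known exactly. Their poses are not given: they have to be found in the camera images.
- barrel: Loose empty hexagonal tumbler barrel, grey shell, black lining, 0.25-0.42 kg, open top: 76 mm across outer flats, 155 tall, 6 mm walls (64 mm inside flats), bottom 10 thick. Origin at centre of underside, z up its axis to the mouth, a flat on its -x faces the rib at the start. Centre of mass 67 mm up: past about 33 degrees of lean it falls by itself.
- barrel_mouth (a point): Centre of the barrel's open mouth, in the plane of its rim, 155 mm above the underside.
- barrel_foot (a point): Middle of the bottom edge of the flat side that faces the rib (38 mm to -x of the barrel's origin, at underside height). Axes as the barrel.
- tray: Fixed orange drip tray, 395 mm long (x) by 166 mm wide (y), side walls 20 mm high and 4 mm thick, floor 4 mm thick. Origin on the table under the middle of the cross rib. -x runs from the rib along the long open end, roughly to the robot's right: bare floor for 201 mm to the front wall. +x: 99 mm of floor where the barrel stands, then a lidded well to x = 190 mm.
- rib_top (a point): Middle of the top of the tray's cross rib, the stop: 10 mm thick in x, running across the full inner width in y, its top 12 mm above the tray floor (16 mm above the table). Axes as the tray. At the start the barrel's flat side stands 1 to 7 mm behind the rib's rear face.
- tray_lid (a joint): Sliding lid of the well at the far end of the tray, in m: 0 shut, grows as it slides away from the barrel. To be left shut.
- barrel_lid: Bystander: loose black hexagonal rubber barrel lid with a steel nut, 84 mm across, 28 mm high, lying on the tiles to the right of the tray. Origin at the centre of its underside.
- canister: Bystander: clear acrylic screw-top canister of garnets, 84 mm diameter, 140 mm tall, standing on the tiles beyond the tray, at the well end. Origin at the centre of its underside.
- egg: Bystander: pink rose quartz egg standing on a ground flat, 58 mm tall, about 46 mm thick, on the tiles beyond the tray's open end. Origin at the centre of its underside.
- dop_stick: Bystander: stubby cork-handled dop stick, 100 mm long, 22 mm thick, lying on the well lid behind the barrel. Origin under the handle.
- oxide_jar: Bystander: small white jar, 52 mm diameter, 52 mm tall, on the tiles to the right of the tray. Origin at the centre of its underside.
- sorting_dish: Bystander: white ceramic dish, 100 mm diameter, 26 mm high, near the robot on its right. Origin at the centre of its underside.
- scrub_brush: Bystander: wooden scrub brush, 95 by 36 by 33 mm, near the robot on its left. Origin at the centre of its underside.

How it is judged (in metres and radians):
At the end, for the whole second after the job is handed in: The barrel lies still on the side that faced the rib, bottom end on the rib and 2 to 55 mm behind its middle, within 45 mm of the tray's centre line; mouth towards the tray's long end, axis 2 to 10 degrees below level and within 17 degrees of the tray's length (angle between barrel's own z axis and vertical between 1.6 and 1.75 rad and angle between the z axis of barrel and the x axis of tray, either way round below 0.3 rad and x of barrel_foot in the frame of rib_top between 0.002 and 0.055 m and x of barrel_mouth in the frame of rib_top below -0.08 m and y of barrel_foot in the frame of rib_top between -0.045 and 0.045 m and z of barrel_foot in the frame of rib_top between -0.004 and 0.012 m and linear speed of barrel below 0.02 m/s and angular speed of barrel below 0.2 rad/s); the robot touches nothing.
It fails at once if the barrel drops or is knocked over (it turns faster than 4 rad/s) instead of being eased down (angular speed of barrel above 4 rad/s).
It fails at once if the barrel is lifted: the foot edge that tips over the rib comes more than 40 mm above the tray floor (height (world z) of barrel_foot above 0.044 m).
It fails at once if the well's lid is slid open by more than 10 mm (value of joint tray_lid above 0.01 m).
It fails at once if a bystander is moved more than 30 mm (distance of any of barrel_lid, canister, egg, dop_stick, oxide_jar, sorting_dish, scrub_brush from where it was at the start of the episode above 0.03 m).
It also fails if it takes over 51 s, if anything falls off the work surface, if the arm or the gripper's body presses on something with over 40 N, if the wrist force passes 120 N, or if a joint passes its speed limit or range.

ROBOT

A 6-joint arm with a two-finger parallel gripper is mounted at the origin on the work surface. World frame = base frame: x ahead of the robot, y to its left, z up, the work surface at z = 0. Lengths are in m, angles in degrees, forces in N, time in s.
With the tool pointing down it reaches from about 0.325 to 0.9 m from the base axis. Payload 6.1 kg.
Tool frame: the origin (TCP) lies on the centre line of the jaws, within the pads' length; the fingertips stand 8 mm ahead of it and the grasp point (between the pads) lies 11 mm behind it; z points along the fingers, y is the direction in which the jaws open and shut (so a half turn about z gives the same grasp; the last joint's range is limited). The gripper opens to 85 mm and grips with 20 to 120 N. Pads are 22 mm wide; open, the fingers measure 114 mm over their backs; the gripper's body (76 mm by 85 mm) begins 54 mm behind the grasp point. The pads swing forward as they close: fully open they stand 13 mm farther back than shut.
Start: joints at [-71.396, 12.628, 87.462, -0, 79.91, -7.225], TCP at [0.272, -0.563, 0.239] pointing down, gripper open.
Joint ranges: [-170.65, 170.65], [-52.31, 119.04], [5.05, 147.46], [-71.25, 251.25], [11.57, 151.72], [-153.62, 153.62]. Speed limits (degrees/s): [147.25, 147.25, 172.46, 180, 180, 180].

INTERFACE

Orientations are given as [roll, pitch, yaw] about the fixed x, y, z axes, in that order (R = Rz(yaw) Ry(pitch) Rx(roll)).
In Python, from cell import manip, optics gives the robot as it stands.
- The arm moves only by the tool jog_arm, never from a script. Its argument "plan" is a list of rows, each a list of 3 entries, a list of its own where there are three numbers: the opening in per cent of the stroke, from 0 (shut) to 100 (fully open), then the shift along the tool's x, y, z in m, then the turn about the tool's z in degrees. In form: [[gripper, [dx, dy, dz], turn], ...]. A call has 1 to 5 rows; each row is the pose to reach, as a shift and turn from the pose measured when the call began, along the tool's axes at that moment; what a row does not reach only later rows make up. A row lasts 1/10 s, in which the tool goes at most 50 mm and 8.59 degrees, less where a joint would pass 70% of its speed; a pose out of reach is approached as far as the arm can. A call with a gripper value outside its range is refused whole. The fingers move at their own pace and stop on an object; "squeeze" is the grip in N (left out, the last holds). Time passes only in rows, so rows that repeat a pose let the fingers close. It gives the time, the measured TCP pose, the force and the opening at its end, in the units of the state.
- manip.read_state(): the state, without advancing time (a new reading comes with each control period).
- optics.grab_frame(name): name is "scene" or "top"; returns a dict with "pixels" (400x640x3 uint8, red, green, blue), "camera_matrix" (3x3 intrinsics, pixels), "extrinsics" (4x4, takes a point from world to camera coordinates). Camera axes: x right, y down, z forward; pixel columns grow to the right and rows downward; lengths in m; the calibration is good to about 2 mm. A picture is of the moment at which its call begins. There is no depth.
- manip.close_job(): hands the job in, once; it reports no verdict.
Trained networks look in the newest picture that a camera, given by its name, has taken for a name from the list of things; names that differ only in an ending like _2 or _b are one class to them, and where a whole thing is asked for, a point or a joint stands for the part that bears it (a point fixed in the world has none). Each returns a list of dicts, best first, with "confidence" (0 to 1); they miss things now and then, are a little off and sometimes report something else, mostly with a low value. They report only what shows in the picture. A call takes as long as a camera call.
- optics.cut_out(camera, query): "pixels" (400x640 bool, what is visible of it) and "rect" ([centre column, centre row, width, height] in pixels, round what is visible of it).
- optics.mark_of(camera, query): "uv" ([column, row] in pixels: a listed point, or the origin of a listed thing).
The state is a dict: "time_s": time; "joints": joint angles; "joint_vel": joint speeds; "joint_efforts": joint torques, N m; "position": TCP position; "ee_rot": TCP orientation; "contact_force": force on the tool from outside, world axes, zero at the start; "ft_torque": the same for the moment, N m; "finger_gap": opening from 0.0 (shut) to 1.0 (fully open).
Only numpy, scipy, OpenCV 4.12 (cv2) and the standard library are available. Lean on these libraries where they do the work, as an engineer would, in place of code of your own. Each camera call takes 0.05 s, during which the arm holds its last target.

## Working session

There is one attempt and no reset: what is moved stays moved. The work goes in short steps, Python scripts to look and compute and a tool call to move; the robot and the scene stay as the last step left them, time stands still between calls to the robot, and variables do not carry over. Pictures are saved under pics/ and viewed, and the job is handed in when it is done.

Besides the shell and the picture viewer there is one more tool, called after ">>>" by a JSON object that holds its "fn" and its "kwargs". jog_arm: Moves the arm, as the interface text tells. Its arguments: {"type":"object","properties":{"plan":{"type":"array","items":{"type":"array"}},"squeeze":{"type":"number"}},"required":["plan"]}

```bash
mkdir -p pics; ls; python3 - <<'E'
from cell import manip, optics
import cv2
print(manip.read_state())
for n in ("scene","top"):
    f=optics.grab_frame(n); cv2.imwrite(f"pics/{n}0.png",f["pixels"][:,:,::-1])
    print(n,f["camera_matrix"],f["extrinsics"])
    for q in ("barrel","barrel_mouth","barrel_foot","tray","rib_top","dop_stick","canister","egg","barrel_lid","oxide_jar"):
        print(q,[(d["uv"],round(d["confidence"],2)) for d in optics.mark_of(n,q)[:2]])
E
```

```text
pics
{'time_s': 0.0, 'joints': array([-7.13952316e+01,  1.26750954e+01,  8.75240346e+01,  1.21922957e-03,
        7.99100102e+01, -7.22638822e+00]), 'joint_vel': array([-0.02463566,  0.13405247,  0.14840819,  0.00590105, -0.04180243,
        0.01716586]), 'joint_efforts': array([-9.51853617e-04, -4.96901822e+01, -3.89393914e+01, -1.05140130e-04,
        1.09753539e-02,  1.01875671e-05]), 'position': array([ 0.27213048, -0.56200989,  0.23821679]), 'ee_rot': array([-1.79891878e+02, -1.49191846e-02,  2.58309278e+01]), 'contact_force': array([-0.50067336, -0.34572478, -0.05030836]), 'ft_torque': array([-0.00096313,  0.00361493,  0.02210308]), 'finger_gap': 1.0008401779773302}
scene [[423.20063165   0.         325.66981037]
 [  0.         423.20063165 194.0618891 ]
 [  0.           0.           1.        ]] [[ 0.72200406  0.69166205  0.01771293 -0.38919193]
 [ 0.44297989 -0.44244381 -0.77975143 -0.12977457]
 [-0.5314875   0.57083017 -0.6258386   1.61587268]
 [ 0.          0.          0.          1.        ]]
barrel [([347.3, 204.1], 0.92)]
barrel_mouth [([354.4, 168.7], 0.56)]
barrel_foot
[... 327 characters left out ...]

 [  0.         460.34915555 204.4170597 ]
 [  0.           0.           1.        ]] [[-0.00435435 -0.99991138  0.01258084  0.00824541]
 [-0.9913462   0.00266572 -0.13124633  0.55327388]
 [ 0.13120116 -0.01304346 -0.99126995  1.3333563 ]
 [ 0.          0.          0.          1.        ]]
barrel [([269.1, 220.2], 0.93)]
barrel_mouth [([262.7, 214.9], 0.75), ([286.8, 219.3], 0.69)]
barrel_foot [([282.1, 222.3], 0.97)]
tray [([287.0, 216.9], 0.88)]
rib_top [([286.0, 218.8], 0.79)]
dop_stick [([234.4, 203.4], 0.65)]
canister [([255.1, 159.6], 0.98), ([434.0, 166.6], 0.39)]
egg [([322.7, 176.5], 0.76), ([267.2, 221.9], 0.44)]
barrel_lid [([432.9, 223.4], 0.9)]
oxide_jar [([435.6, 164.6], 0.86)]
```

View pics/scene0.png

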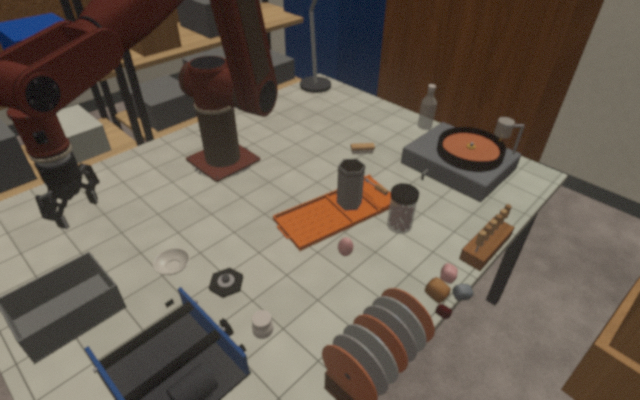

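View pics/top0.png

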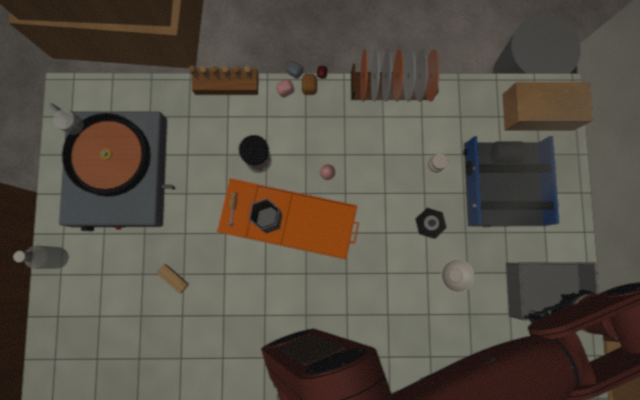

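```bash
cat > h.py <<'E'
from cell import manip, optics
import numpy as np, cv2
def ray(f,uv,z):
    K,E=f["camera_matrix"],f["extrinsics"]; R,t=E[:3,:3],E[:3,3]
    d=R.T@np.linalg.solve(K,[uv[0],uv[1],1]); c=-R.T@t
    return c+d*(z-c[2])/d[2]
def proj(f,p):
    q=f["extrinsics"][:3,:3]@np.asarray(p)+f["extrinsics"][:3,3]; q=f["camera_matrix"]@q; return q[:2]/q[2]
def big(f,box,s,name):
    x0,y0,x1,y1=box; im=cv2.resize(f["pixels"][y0:y1,x0:x1,::-1],None,fx=s,fy=s,interpolation=cv2.INTER_CUBIC)
    cv2.imwrite("pics/"+name,im)
E
python3 - <<'E'
from h import *
H={"barrel":.004,"barrel_mouth":.159,"barrel_foot":.004,"tray":0,"rib_top":.016,"dop_stick":.02,"canister":0,"egg":0,"barrel_lid":0,"oxide_jar":0,"sorting_dish":0,"scrub_brush":0}
for n in ("scene","top"):
    f=optics.grab_frame(n)
    for q,z in H.items():
        for d in optics.mark_of(n,q)[:2]: print(n,q,round(d["confidence"],2),np.round(ray(f,d["uv"],z),4))
    for d in optics.cut_out(n,"tray")[:1]:
        m=d["pixels"].astype(np.uint8); print(d["confidence"],m.sum())
        c=max(cv2.findContours(m,0,2)[0],key=cv2.contourArea)
        pts=np.array([ray(f,p[0],.018)[:2] for p in c],np.float32)*1000
        print(cv2.minAreaRect(pts))
    if n=="top": big(f,(200,160,380,280),4,"topz0.png")
    else: big(f,(260,140,440,260),4,"scz0.png")
E
```

```text
scene barrel 0.93 [0.5151 0.1385 0.004 ]
scene barrel 0.38 [ 0.686 -0.376  0.004]
scene barrel_foot 0.71 [0.4837 0.1057 0.004 ]
scene barrel_foot 0.6 [0.5343 0.2877 0.004 ]
scene tray 0.7 [0.5079 0.0889 0.    ]
scene rib_top 0.89 [0.5216 0.0935 0.016 ]
scene dop_stick 0.54 [0.5554 0.2552 0.02  ]
scene canister 0.65 [0.6861 0.1748 0.    ]
scene barrel_lid 0.57 [ 0.5001 -0.3577  0.    ]
scene oxide_jar 0.93 [ 0.6748 -0.3719  0.    ]
scene sorting_dish 0.56 [ 0.3379 -0.4104  0.    ]
scene sorting_dish 0.41 [0.5101 0.1067 0.    ]
scene scrub_brush 0.3 [ 0.6482 -0.0321  0.    ]
scene scrub_brush 0.19 [ 0.6784 -0.3707  0.    ]
0.61 3798
((517.471923828125, 79.66072082519531), (418.86212158203125, 187.41116333007812), 79.12703704833984)
top barrel 0.7 [0.5158 0.1435 0.004 ]
top barrel 0.25 [0.5348 0.1634 0.004 ]
top barrel_mouth 0.69 [0.5122 0.1465 0.159 ]
top barrel_foot 0.81 [0.5008 0.1083 0.004 ]
top tray 0.74 [0.5216 0.0892 0.    ]
top rib_top 0.56 [0.5009 0.1079 0.016 ]
top dop_stick 0.54 [0.554  0.2442 0.02  ]
top canister 0.83 [0.7081 0.182  0.    ]
top egg 0.69 [ 0.6464 -0.0274  0.    ]
top egg 0.19 [0.5085 0.101  0.    ]
top barrel_lid 0.81 [ 0.5034 -0.3461 -0.    ]
top oxide_jar 0.59 [ 0.6829 -0.3702  0.    ]
top sorting_dish 0.93 [ 0.3513 -0.4179  0.    ]
top scrub_brush 0.91 [0.3416 0.4321 0.    ]
top scrub_brush 0.24 [0.5285 0.1637 0.    ]
0.59 6165
((513.613037109375, 81.17227172851562), (405.87921142578125, 168.2775115966797), 77.83818817138672)
```

View pics/topz0.png

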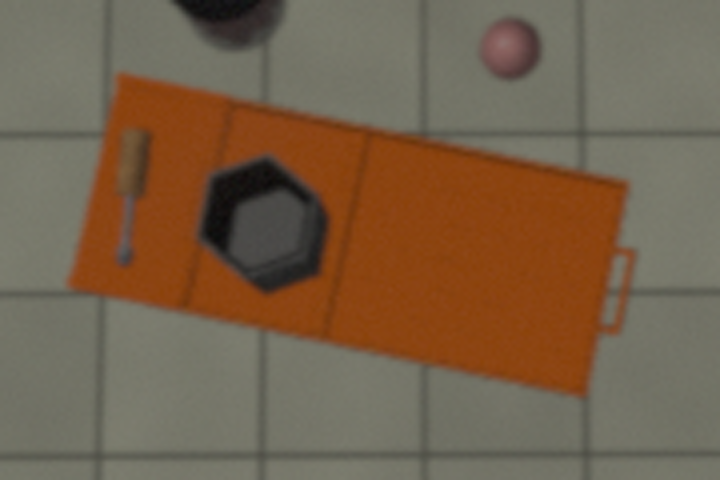

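View pics/scz0.png

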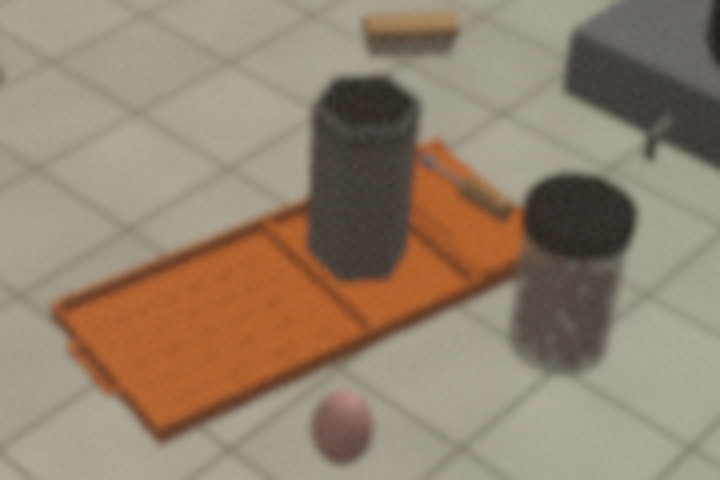

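```bash
cat >> h.py <<'E'
def rz(a): c,s=np.cos(a),np.sin(a); return np.array([[c,-s,0],[s,c,0],[0,0,1]])
def hexpts(z,af=.076):
    r=af/np.sqrt(3); return [(r*np.cos(np.pi/6+k*np.pi/3),r*np.sin(np.pi/6+k*np.pi/3),z) for k in range(6)]
def draw(f,box,s,name,polys):
    x0,y0,x1,y1=box; im=cv2.resize(f["pixels"][y0:y1,x0:x1,::-1],None,fx=s,fy=s,interpolation=cv2.INTER_CUBIC)
    for P,c in polys:
        q=np.array([(proj(f,p)-[x0,y0]+.5)*s for p in P]); cv2.polylines(im,[np.round(q*8).astype(np.int32)],True,c,1,cv2.LINE_AA,3)
    cv2.imwrite("pics/"+name,im)
E
python3 - <<'E'
from h import *
f=optics.grab_frame("top")
C=[(120,73),(627,182),(587,397),(70,288)]
W=np.array([ray(f,(200+u/4-.5,160+v/4-.5),.020) for u,v in C]); print(W)
print([np.linalg.norm(W[i]-W[(i+1)%4]) for i in range(4)])
d=(W[0]+W[3]-W[1]-W[2])[:2]; a=np.arctan2(d[1],d[0]); print("yaw",np.degrees(a), "ctr",W.mean(0))
R=np.array([ray(f,(200+u/4-.5,160+v/4-.5),.016) for u,v in [(368,135),(327,338)]]); print(R, R.mean(0))
xl=rz(a)[:,0]
# rib -> centre offset: tray spans? -205-ish to +190
print((R.mean(0)-W.mean(0))@xl)
E
```

```text
[[ 0.63760259  0.26173948  0.02      ]
 [ 0.55335745 -0.12112547  0.02      ]
 [ 0.39256379 -0.08877268  0.02      ]
 [ 0.47483138  0.29570103  0.02      ]]
[np.float64(0.3920239987972333), np.float64(0.16401617215703396), np.float64(0.39317679310023174), np.float64(0.16627643899965808)]
yaw 77.75661872755292 ctr [0.5145888  0.08688559 0.02      ]
[[0.59029475 0.07417493 0.016     ]
 [0.43713647 0.1044224  0.016     ]] [0.51371561 0.08929867 0.016     ]
0.0021730182600621694
```

```bash
python3 - <<'E'
from h import *
from scipy.optimize import minimize
T=np.array([.5162,.0942,0]); a=np.radians(77.76)
fs={};ms={}
for n in ("top","scene"):
    fs[n]=optics.grab_frame(n); r=optics.cut_out(n,"barrel"); print(n,[(x["confidence"],x["rect"]) for x in r[:2]]); ms[n]=r[0]["pixels"]
def sil(f,p):
    R=rz(p[2]); P=np.array([proj(f,R@np.array(q)+[p[0],p[1],.004]) for z in (0,.155) for q in hexpts(z)],np.float32)
    m=np.zeros((1600,2560),np.uint8); h=cv2.convexHull((P+.5)*4); cv2.fillConvexPoly(m,np.round(h*16).astype(np.int32),1,shift=4); return cv2.resize(m.astype(np.float32),(640,400),interpolation=cv2.INTER_AREA)
def cost(p,ns=("top","scene")): return sum(np.abs(sil(fs[n],p)-ms[n]).sum()/ms[n].sum() for n in ns)
for ns in (("top",),("scene",),("top","scene")):
  best=None
  for dy in (-15,-7,0,7,15):
    r=minimize(cost,[.518,.142,a+np.radians(dy)],args=(ns,),method="Nelder-Mead",options=dict(initial_simplex=[[.518,.142,a+np.radians(dy)],[.524,.142,a+np.radians(dy)],[.518,.148,a+np.radians(dy)],[.518,.142,a+np.radians(dy+4)]]))
    if best is None or r.fun<best.fun: best=r
  p=best.x; print(ns,p[:2],np.degrees(p[2]-a),best.fun, "tray frame", rz(a).T@(np.array([p[0],p[1],0])-T))
Rt=rz(a)
def tr(P): return [Rt@np.array(q)+T for q in P]
polys=[(tr([(-.205,-.083,.02),(.19,-.083,.02),(.19,.083,.02),(-.205,.083,.02)]),(255,255,0)),(tr([(-.005,-.079,.016),(.005,-.079,.016),(.005,.079,.016),(-.005,.079,.016)]),(255,0,255))]
R=rz(p[2])
for z in (0,.155): polys.append(([R@np.array(q)+[p[0],p[1],.004] for q in hexpts(z)],(0,255,0)))
draw(fs["top"],(200,160,380,280),4,"topo.png",polys); draw(fs["scene"],(260,140,440,260),4,"sco.png",polys)
E
```

```text
top [(0.68, [268.0, 215.2, 35.8, 37.2])]
scene [(0.63, [351.3, 186.0, 28.0, 52.6])]
('top',) [0.51158473 0.14226191] -2.930868693387414 0.056914592760180995 tray frame [0.0459909  0.01469983 0.        ]
('scene',) [0.5085559  0.14201549] 2.0580589737775057 0.035665760869565216 tray frame [0.04510795 0.01760756 0.        ]
('top', 'scene') [0.51003494 0.14170227] 2.4796916243935416 0.11376507124588967 tray frame [0.04511542 0.01609573 0.        ]
```

View pics/topo.png

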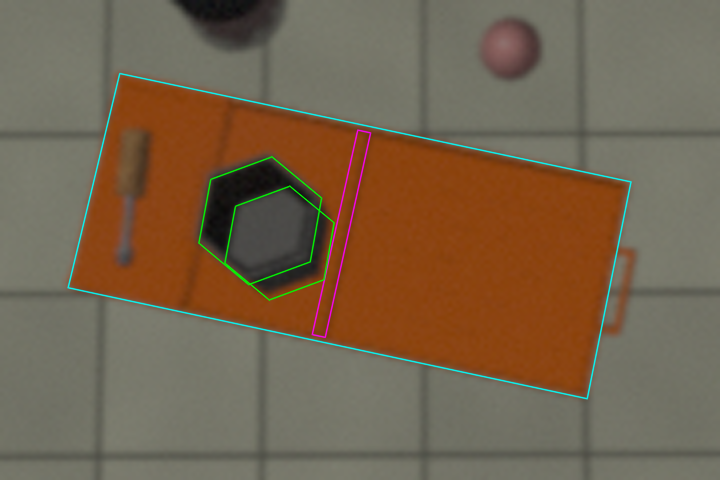

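View pics/sco.png

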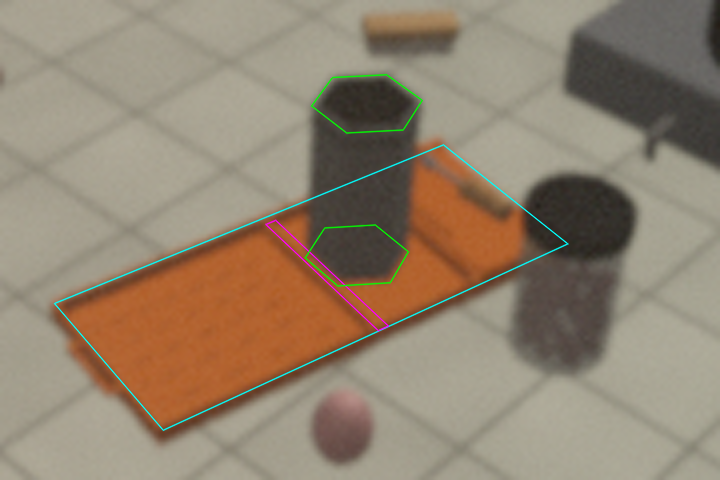

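>>> {"fn": "jog_arm", "kwargs": {"plan": [[30,[0.16,-0.16,0],20],[30,[0.16,-0.16,0],20],[30,[0.16,-0.16,0],20],[30,[0.16,-0.16,0],20],[30,[0.16,-0.16,0],38]], "squeeze": 20}}

```text
time_s: 3.25
position: [0.3474, -0.3456, 0.2393]
ee_rot: [-180.0, -0.0, -2.8]
contact_force: [1.4, -1.0, 0.3]
finger_gap: 0.309
```

>>> {"fn": "jog_arm", "kwargs": {"plan": [[30,[0.012,-0.045,0],9.4],[30,[0.026,-0.092,0],9.4],[30,[0.04,-0.14,0],9.4],[30,[0.053,-0.188,0],9.4],[30,[0.067,-0.236,0],9.4]]}}

```text
time_s: 3.75
position: [0.4253, -0.1133, 0.24]
ee_rot: [-180.0, -0.1, -12.2]
contact_force: [1.4, -0.3, 0.4]
finger_gap: 0.301
```

>>> {"fn": "jog_arm", "kwargs": {"plan": [[30,[0.022,-0.045,0],0],[30,[0.044,-0.09,0],0],[30,[0.064,-0.135,0],0],[30,[0.084,-0.18,0],0],[30,[0.1,-0.22,0],0]]}}

```text
time_s: 4.25
position: [0.5708, 0.083, 0.2404]
ee_rot: [-179.9, -0.1, -12.2]
contact_force: [0.8, -0.1, 0.9]
finger_gap: 0.301
```

>>> {"fn": "jog_arm", "kwargs": {"plan": [[30,[-0.03,-0.02,0],0],[30,[-0.06,-0.04,0],0],[30,[-0.072,-0.045,0],0],[30,[-0.072,-0.045,0],0]]}}

```text
time_s: 4.65
position: [0.509, 0.1431, 0.2404]
ee_rot: [-179.9, -0.1, -12.0]
contact_force: [0.3, -0.6, 0.2]
finger_gap: 0.301
```

```bash
python3 - <<'E'
from h import *
s=manip.read_state(); print(s["position"],s["ee_rot"],s["joints"],s["time_s"])
f=optics.grab_frame("scene"); p=s["position"]
print(proj(f,p),proj(f,p-[0,0,.008]))
big(f,(270,100,430,220),5,"s1.png")
f=optics.grab_frame("top"); big(f,(200,150,360,270),5,"t1.png")
E
```

```text
[0.50895353 0.14312057 0.240442  ] [-1.79947719e+02 -1.45496711e-01 -1.20193329e+01] [ 7.15552851e+00 -7.78047752e-01  1.01819086e+02  1.62237738e-03
  7.88043656e+01  1.09174482e+02] 4.65
[352.69591871 142.63620817] [352.54354562 144.89698492]
```

View pics/s1.png

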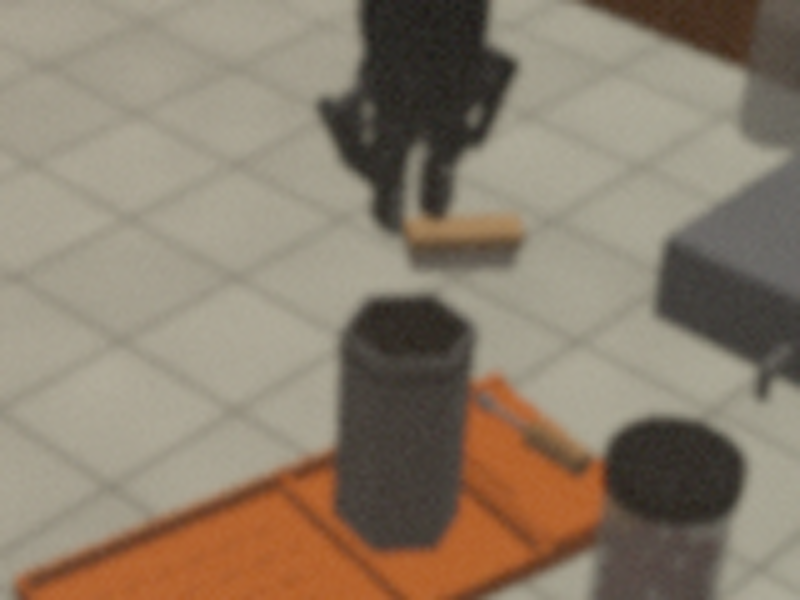

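View pics/t1.png

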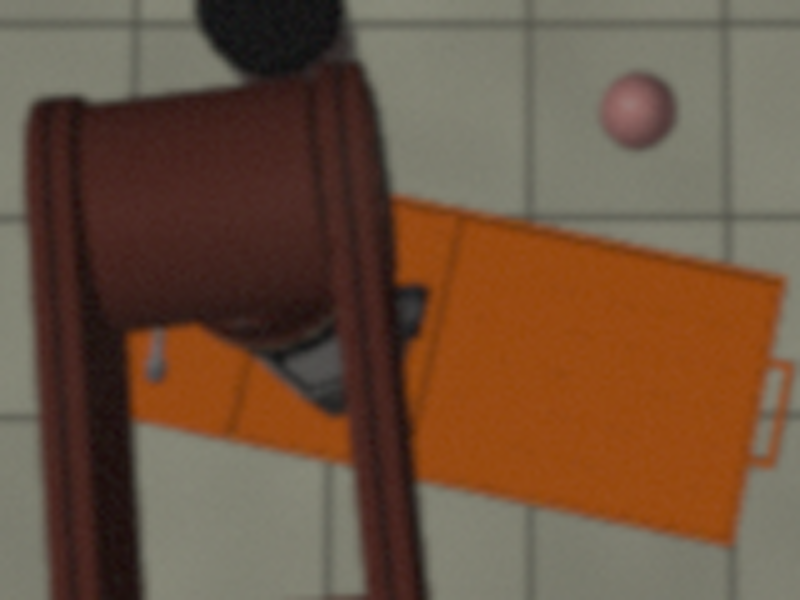

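```bash
python3 - <<'E'
from h import *
f=optics.grab_frame("scene"); print(proj(f,[.5103,.1425,.159]),ray(f,(351.4,165.2),.159))
E
```

```text
[351.39223377 165.10897978] [0.51064509 0.14214082 0.159     ]
```

>>> {"fn": "jog_arm", "kwargs": {"plan": [[30,[0.002,0,0.025],0],[30,[0.002,0,0.045],0],[30,[0.002,0,0.055],0],[30,[0.002,0,0.065],0],[30,[0.002,0,0.065],0]]}}

```text
time_s: 5.3
position: [0.5126, 0.1402, 0.1747]
ee_rot: [-180.0, -0.1, -12.3]
contact_force: [-0.2, -0.4, -1.3]
finger_gap: 0.303
```

```bash
cat > look.py <<'E'
import sys
from h import *
s=manip.read_state(); print(s["position"],s["contact_force"],s["time_s"])
f=optics.grab_frame("scene"); big(f,(260,110,420,230),5,sys.argv[1])
E
python3 look.py s2.png
```

```text
[0.51257856 0.14020285 0.17466304] [-0.22083708 -0.37597302 -1.3265251 ] 5.3
```

View pics/s2.png

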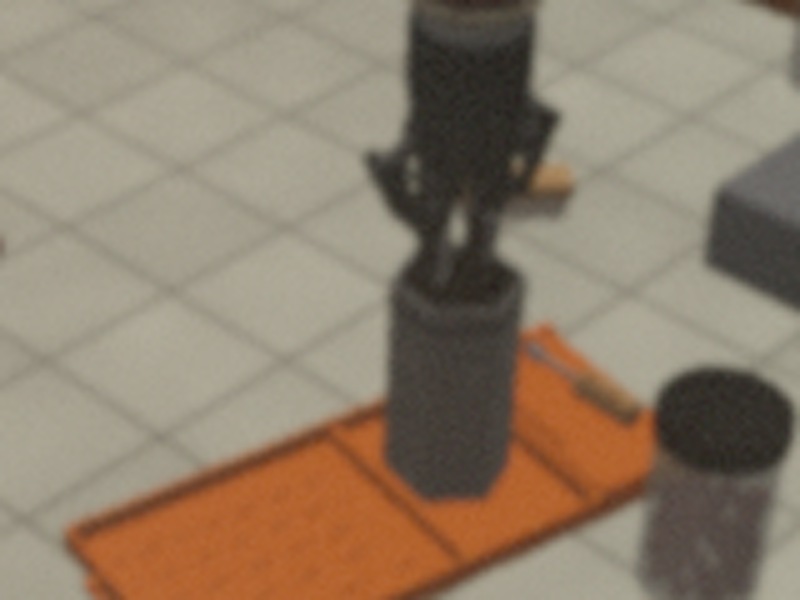

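>>> {"fn": "jog_arm", "kwargs": {"plan": [[30,[-0.003,-0.002,0.01],0],[30,[-0.003,-0.002,0.018],0],[30,[-0.003,-0.002,0.028],0],[30,[-0.003,-0.002,0.036],0],[30,[-0.003,-0.002,0.036],0]]}}

```text
time_s: 5.85
position: [0.5095, 0.1429, 0.1379]
ee_rot: [180.0, -0.0, -12.2]
contact_force: [-0.7, 0.1, -0.3]
finger_gap: 0.3
```

>>> {"fn": "jog_arm", "kwargs": {"plan": [[30,[0.001,0.003,0],0],[30,[0.001,0.006,0],0],[30,[0.001,0.009,0],0],[30,[0.001,0.012,0],0],[30,[0.001,0.015,0],0]]}}

```text
time_s: 6.35
position: [0.5074, 0.1278, 0.1381]
ee_rot: [180.0, -0.1, -12.2]
contact_force: [0.0, 1.0, -0.9]
finger_gap: 0.301
```

```bash
python3 look.py s3.png
```

```text
[0.50741934 0.12775984 0.13810667] [ 0.00707372  1.02528871 -0.87732954] 6.35
```

View pics/s3.png

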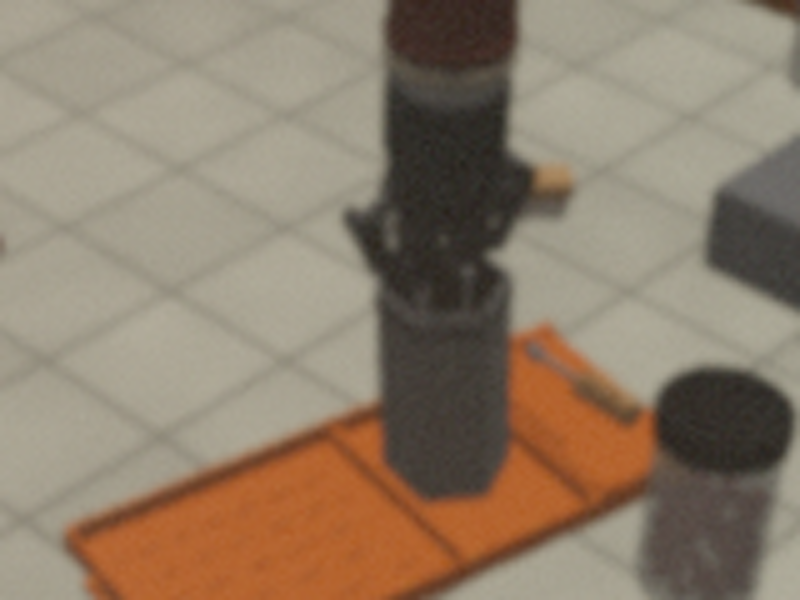

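>>> {"fn": "jog_arm", "kwargs": {"plan": [[27,[0,0.004,-0.002],0],[27,[0,0.008,-0.004],0],[27,[0,0.012,-0.006],0],[27,[0,0.016,-0.008],0],[27,[0,0.02,-0.009],0]]}}

```text
time_s: 6.9
position: [0.5032, 0.1075, 0.1475]
ee_rot: [180.0, -0.1, -12.2]
contact_force: [0.3, 0.3, -0.6]
finger_gap: 0.271
```

>>> {"fn": "jog_arm", "kwargs": {"plan": [[27,[0,0.004,-0.001],0],[27,[0,0.008,-0.001],0],[27,[0,0.012,-0.002],0],[27,[0,0.016,-0.003],0],[27,[0,0.02,-0.003],0]]}}

```text
time_s: 7.4
position: [0.499, 0.0876, 0.1506]
ee_rot: [180.0, -0.1, -12.2]
contact_force: [-0.1, 0.2, -0.5]
finger_gap: 0.268
```

```bash
python3 look.py s4.png
```

```text
[0.49895015 0.08762441 0.15063333] [-0.09964632  0.19630828 -0.46675285] 7.4
```

View pics/s4.png

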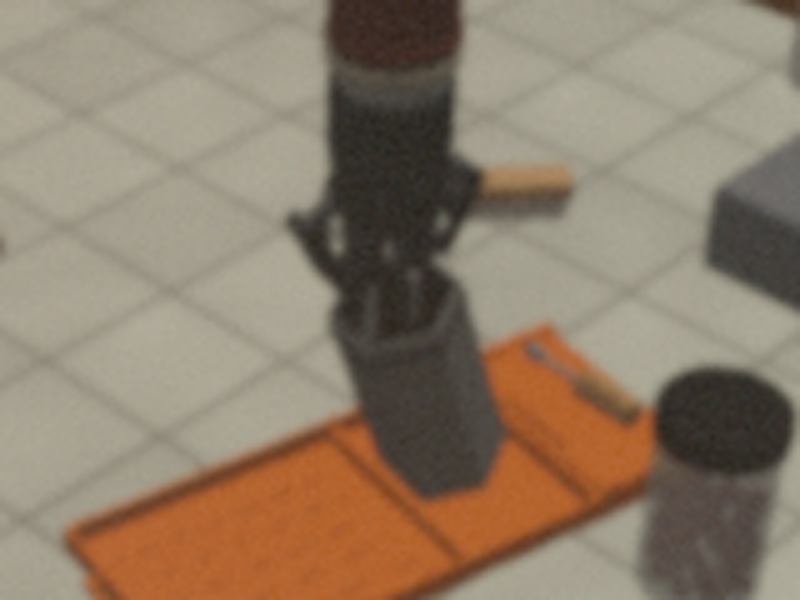

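>>> {"fn": "jog_arm", "kwargs": {"plan": [[27,[0,0.003,0],0],[27,[0,0.006,0],0],[27,[0,0.009,0],0],[27,[0,0.012,0],0],[27,[0,0.015,0],0]]}}

```text
time_s: 7.95
position: [0.4956, 0.0723, 0.1505]
ee_rot: [180.0, -0.1, -12.3]
contact_force: [0.4, 1.0, 1.2]
finger_gap: 0.269
```

>>> {"fn": "jog_arm", "kwargs": {"plan": [[27,[0,0.003,0],0],[27,[0,0.006,0],0],[27,[0,0.009,0],0],[27,[0,0.012,0],0],[27,[0,0.015,0],0]]}}

```text
time_s: 8.45
position: [0.4924, 0.0574, 0.1505]
ee_rot: [180.0, -0.1, -12.3]
contact_force: [-0.2, -0.6, -0.4]
finger_gap: 0.268
```

```bash
python3 look.py s5.png
```

```text
[0.49235245 0.05736747 0.15054022] [-0.1790432  -0.55325096 -0.40693109] 8.45
```

View pics/s5.png

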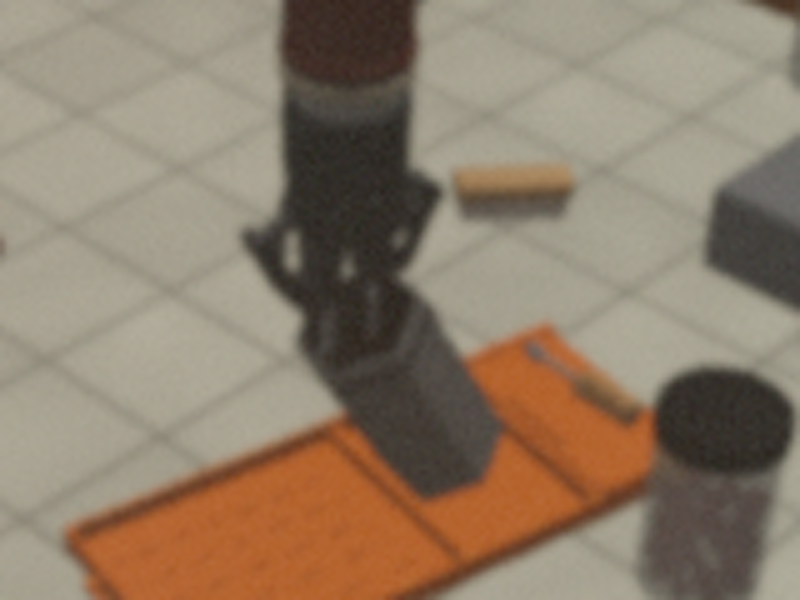

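>>> {"fn": "jog_arm", "kwargs": {"plan": [[27,[0,0.003,0],0],[27,[0,0.006,0.001],0],[27,[0,0.009,0.001],0],[27,[0,0.012,0.002],0],[27,[0,0.015,0.003],0]]}}

```text
time_s: 9.0
position: [0.4891, 0.0421, 0.1475]
ee_rot: [179.9, -0.1, -12.3]
contact_force: [0.2, -0.2, -0.5]
finger_gap: 0.269
```

>>> {"fn": "jog_arm", "kwargs": {"plan": [[27,[0,0.003,0.001],0],[27,[0,0.006,0.001],0],[27,[0,0.009,0.002],0],[27,[0,0.012,0.003],0],[27,[0,0.014,0.004],0]]}}

```text
time_s: 9.5
position: [0.4861, 0.0282, 0.1434]
ee_rot: [179.9, -0.1, -12.3]
contact_force: [-0.0, 0.3, -0.5]
finger_gap: 0.269
```

```bash
python3 look.py s6.png
```

```text
[0.4860594  0.02815115 0.14343155] [-0.00555004  0.33978784 -0.45684997] 9.5
```

View pics/s6.png

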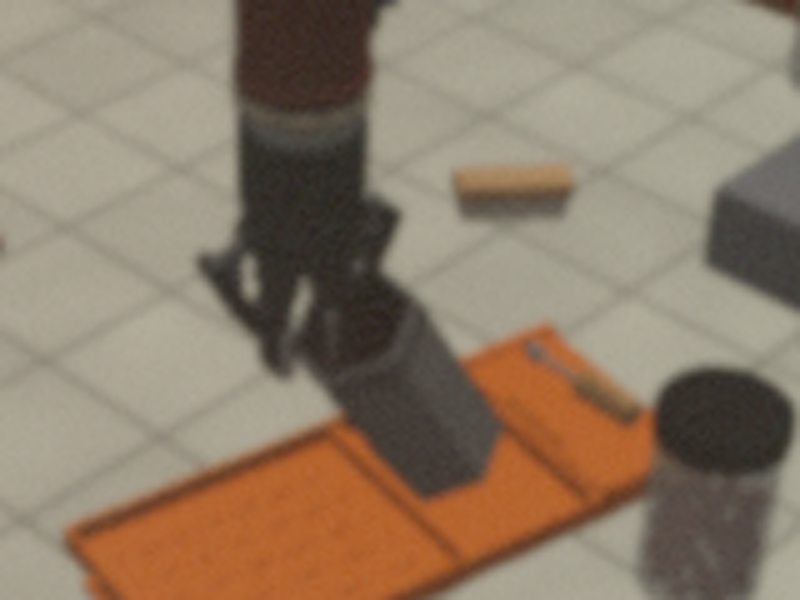

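```bash
cat >> h.py <<'E'
T=np.array([.5162,.0942,0]); A=np.radians(77.76)
def fitb(f,base,rim,box0,s):
    from scipy.optimize import least_squares
    r=.076/np.sqrt(3)
    def model(p):
        fx,fz,th,y,yaw=p; R=rz(yaw)@cv2.Rodrigues(np.array([0,-th,0.]))[0]
        foot=np.array([fx,y,fz]); o=foot-R@np.array([-.038,0,0])
        q=lambda k,z:proj(f,rz(A)@(R@np.array([r*np.cos(np.radians(k)),r*np.sin(np.radians(k)),z])+o)+T)
        return [q(k,0) for k in base]+[q(k,.155) for k in rim]
    meas=np.array([np.array(v)/s-.5+box0 for v in list(base.values())+list(rim.values())])
    pr=np.array([.012,.006,.6,.016,0]); sg=np.array([.03,.004,1,.02,.15])
    r_=least_squares(lambda p:np.r_[(np.array(model(p))-meas).ravel()/1.,(p-pr)/sg],pr)
    p=r_.x; print("foot x,z,th,y,yaw",np.round(p[:2],4),np.degrees(p[2]).round(1),p[3].round(4),np.degrees(p[4]).round(1),"res",np.round((np.array(model(p))-meas),1).tolist())
    th=p[2]; print("I x,z",p[0]+.07*np.cos(th)-.155*np.sin(th),p[1]+.07*np.sin(th)+.155*np.cos(th))
    return p,np.array(model(p))
E
python3 - <<'E'
from h import *
f=optics.grab_frame("scene")
fitb(f,{210:(425,500),270:(482,487),330:(500,432)},{210:(340,378),270:(403,350),330:(416,308),30:(382,272)},np.array([260,110]),5)
f["pixels"]=f["pixels"].copy()
big(f,(295,150,375,215),10,"s6z.png")
E
```

```text
foot x,z,th,y,yaw [0.0067 0.0033] 28.5 0.0144 2.4 res [[-0.8, 1.6], [0.2, -0.3], [0.5, -0.7], [-1.1, 1.1], [-0.2, 1.6], [1.7, -2.1], [-0.3, -1.7]]
I x,z -0.005571959959364117 0.17288650230104152
```

View pics/s6z.png

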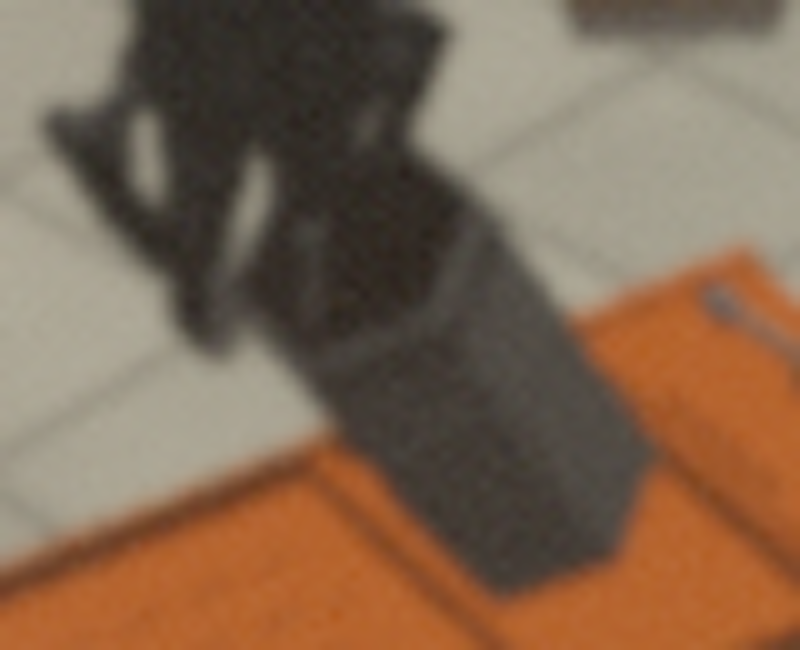

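>>> {"fn": "jog_arm", "kwargs": {"plan": [[30,[0,-0.002,0.003],0],[30,[0,-0.004,0.007],0],[30,[0,-0.006,0.011],0],[30,[0,-0.008,0.015],0],[30,[0,-0.01,0.018],0]]}}

```text
time_s: 10.1
position: [0.4879, 0.0382, 0.1247]
ee_rot: [179.9, -0.0, -12.3]
contact_force: [0.6, 0.0, -0.3]
finger_gap: 0.304
```

```bash
cat > look2.py <<'E'
import sys
from h import *
s=manip.read_state(); p=s["position"]; print(np.round(rz(A).T@(p-T),4),s["contact_force"].round(1),s["time_s"],s["finger_gap"])
f=optics.grab_frame("scene"); big(f,(285,140,385,215),8,sys.argv[1])
E
python3 look2.py s7.png
```

```text
[-0.0607  0.0158  0.1247] [ 0.6  0.  -0.3] 10.1 0.30434923951216486
```

View pics/s7.png

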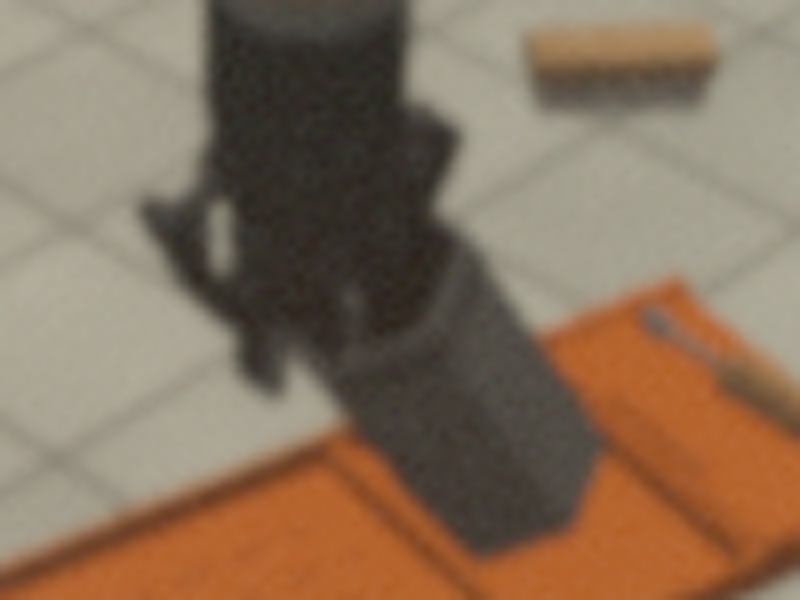

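>>> {"fn": "jog_arm", "kwargs": {"plan": [[30,[0,0.002,0.001],0],[30,[0,0.004,0.001],0],[30,[0,0.006,0.002],0],[30,[0,0.008,0.002],0],[30,[0,0.01,0.003],0]]}}

```text
time_s: 10.65
position: [0.4856, 0.0284, 0.1215]
ee_rot: [179.9, -0.0, -12.3]
contact_force: [-0.2, -0.3, -0.7]
finger_gap: 0.299
```

```bash
python3 look2.py s8.png
```

```text
[-0.0708  0.0159  0.1215] [-0.2 -0.3 -0.7] 10.65 0.2985880136415844
```

View pics/s8.png

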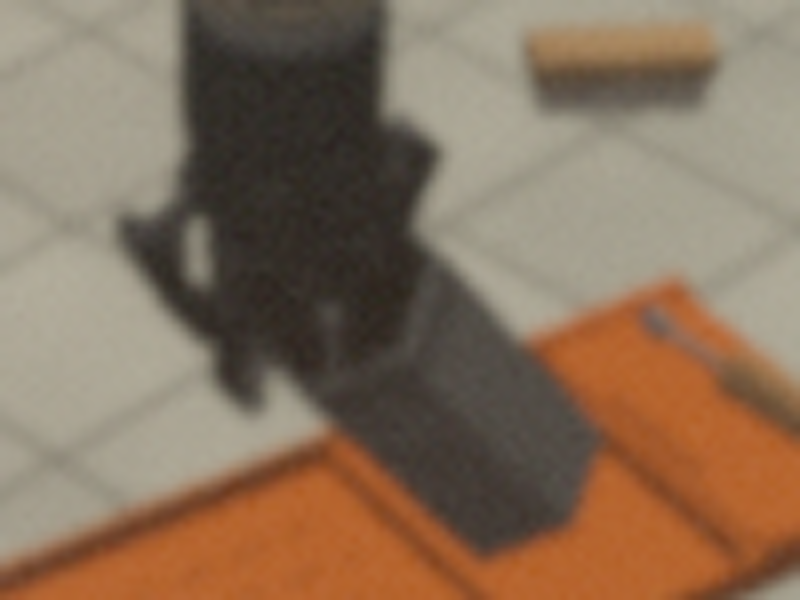

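```bash
python3 - <<'E'
from h import *
f=optics.grab_frame("scene")
p,m=fitb(f,{210:(487,553),270:(570,528),330:(600,440)},{210:(315,395),270:(412,348),330:(432,262)},np.array([285,140]),8)
im=cv2.imread("pics/s8.png")
for q in m: cv2.circle(im,tuple(int(v) for v in (q-[285,140]+.5)*8),4,(0,255,0),1)
cv2.imwrite("pics/s8m.png",im)
E
```

```text
foot x,z,th,y,yaw [0.0108 0.0044] 35.1 0.0157 1.6 res [[-1.0, 1.6], [0.6, -0.2], [0.4, -1.3], [-1.1, 0.5], [-0.3, 0.7], [1.3, -1.5]]
I x,z -0.021188503745868476 0.17141972414809598
```

View pics/s8m.png

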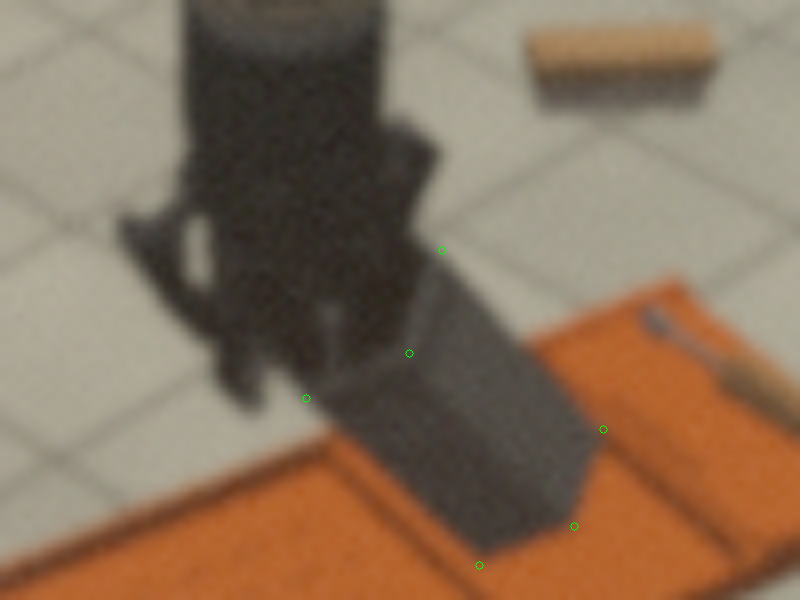

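>>> {"fn": "jog_arm", "kwargs": {"plan": [[30,[0,0.002,0.001],0],[30,[0,0.004,0.002],0],[30,[0,0.006,0.004],0],[30,[0,0.008,0.005],0],[30,[0,0.008,0.006],0]]}}

```text
time_s: 11.25
position: [0.4858, 0.0209, 0.1174]
ee_rot: [-179.9, -0.2, -12.3]
contact_force: [-1.4, 0.7, 14.9]
finger_gap: 0.302
```

```bash
python3 look2.py s9.png
```

```text
[-0.0781  0.0142  0.1174] [-1.4  0.7 14.9] 11.25 0.30154340505948807
```

View pics/s9.png

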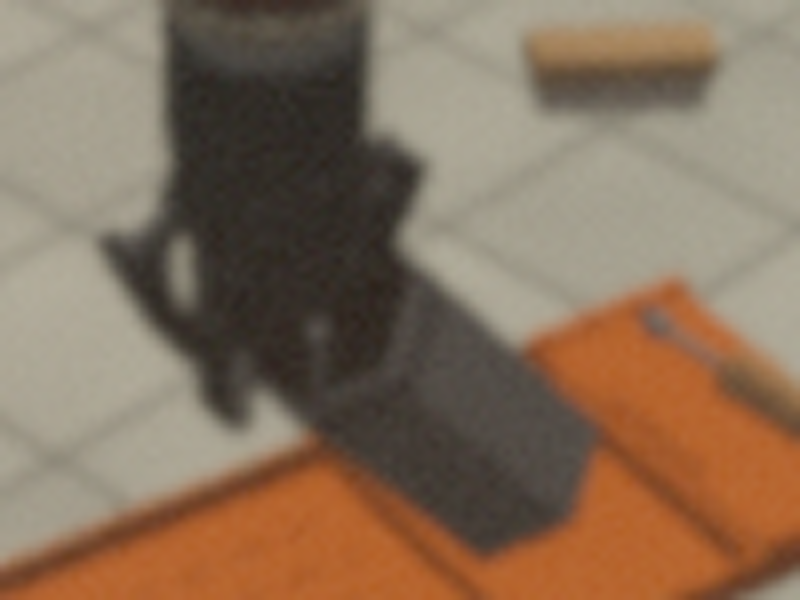

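>>> {"fn": "jog_arm", "kwargs": {"plan": [[30,[0,0,-0.003],0],[30,[0,0,-0.006],0],[30,[0,0.001,-0.006],0]]}}

```text
time_s: 11.6
position: [0.4857, 0.0199, 0.1237]
ee_rot: [-179.9, -0.3, -12.3]
contact_force: [-0.2, -0.1, 0.1]
finger_gap: 0.301
```

```bash
python3 look2.py s10.png
```

```text
[-0.0791  0.0141  0.1237] [-0.2 -0.1  0.1] 11.6 0.30074646652438314
```

View pics/s10.png

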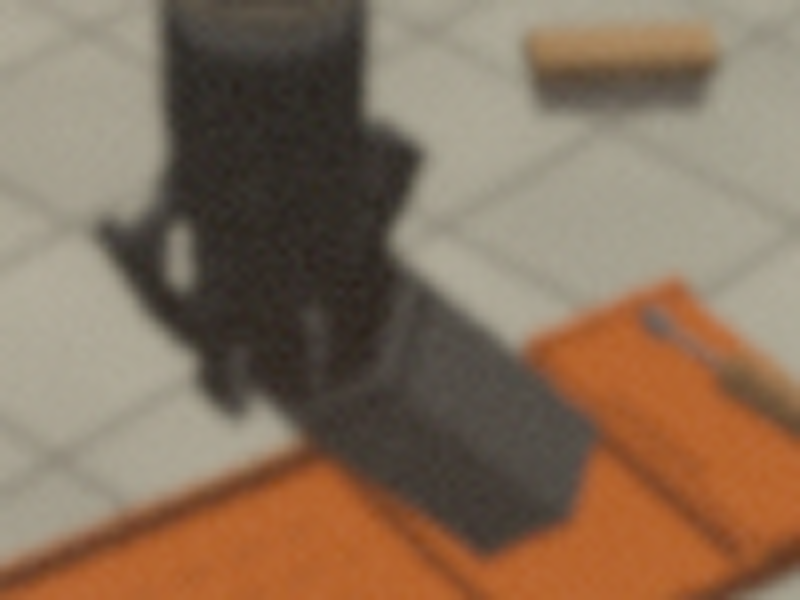

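```bash
python3 - <<'E'
from h import *
f=optics.grab_frame("scene")
fitb(f,{210:(487,553),270:(570,525),330:(600,435)},{210:(292,415),270:(380,368),330:(408,278)},np.array([285,140]),8)
E
```

```text
foot x,z,th,y,yaw [0.0128 0.0044] 39.8 0.0155 -0.3 res [[-0.6, 1.5], [0.6, -0.1], [0.4, -1.2], [-1.2, 0.5], [0.1, 0.6], [0.8, -1.5]]
I x,z -0.03275470602502378 0.16821991854821985
```

>>> {"fn": "jog_arm", "kwargs": {"plan": [[33,[0,-0.001,0.001],0],[36,[0,-0.002,0.001],0],[39,[0,-0.003,0.002],0],[42,[0,-0.004,0.002],0],[45,[0,-0.005,0.002],0]]}}

```text
time_s: 12.2
position: [0.4863, 0.0248, 0.1211]
ee_rot: [-179.9, -0.2, -12.3]
contact_force: [-0.6, 0.2, -0.5]
finger_gap: 0.451
```

```bash
python3 look2.py s11.png
```

```text
[-0.0741  0.0145  0.1211] [-0.6  0.2 -0.5] 12.2 0.4506391898958184
```

View pics/s11.png

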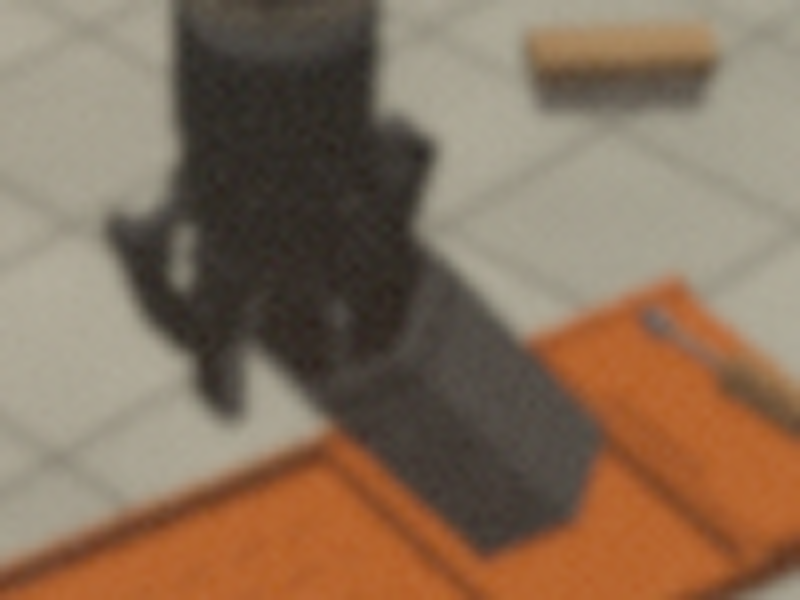

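>>> {"fn": "jog_arm", "kwargs": {"plan": [[50,[0,0,-0.004],0],[55,[0,0,-0.008],0],[60,[0,0,-0.012],0],[65,[0,0,-0.016],0],[68,[0,0,-0.018],0]]}}

```text
time_s: 12.75
position: [0.4867, 0.0248, 0.1399]
ee_rot: [-179.9, -0.3, -12.3]
contact_force: [0.5, -0.3, -0.2]
finger_gap: 0.678
```

```bash
python3 look2.py s12.png
```

```text
[-0.0741  0.0141  0.1399] [ 0.5 -0.3 -0.2] 12.75 0.6780299978885972
```

View pics/s12.png

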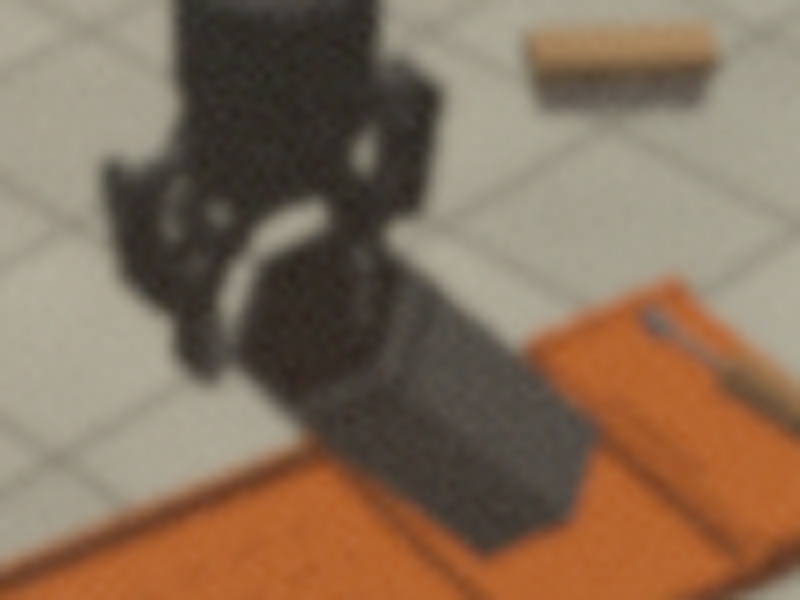

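>>> {"fn": "jog_arm", "kwargs": {"plan": [[68,[0,0.003,0],0],[68,[0,0.006,0.001],0],[68,[0,0.009,0.001],0],[68,[0,0.012,0.002],0],[68,[0,0.014,0.002],0]]}}

```text
time_s: 13.3
position: [0.4835, 0.0108, 0.1376]
ee_rot: [-179.9, -0.2, -12.4]
contact_force: [-0.3, 0.0, -0.5]
finger_gap: 0.679
```

```bash
python3 look2.py s13.png
```

```text
[-0.0884  0.0143  0.1376] [-0.3  0.  -0.5] 13.3 0.6791123012557745
```

View pics/s13.png

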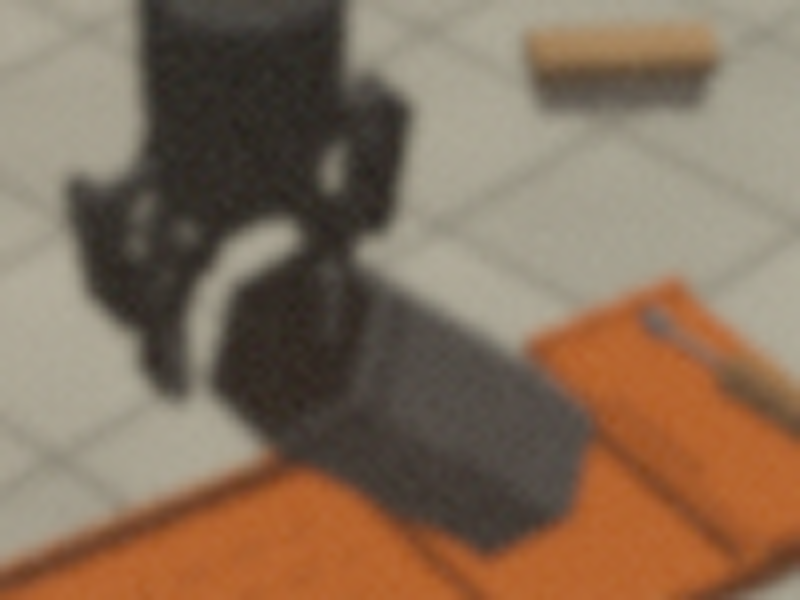

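>>> {"fn": "jog_arm", "kwargs": {"plan": [[68,[0,0.003,0.001],0],[68,[0,0.006,0.002],0],[68,[0,0.009,0.004],0],[68,[0,0.012,0.005],0],[68,[0,0.014,0.006],0]]}}

```text
time_s: 13.85
position: [0.4805, -0.0033, 0.1315]
ee_rot: [-179.9, -0.2, -12.4]
contact_force: [0.7, 0.0, -0.2]
finger_gap: 0.679
```

```bash
python3 look2.py s14.png
```

```text
[-0.1029  0.0143  0.1315] [ 0.7  0.  -0.2] 13.85 0.6792994756626334
```

View pics/s14.png

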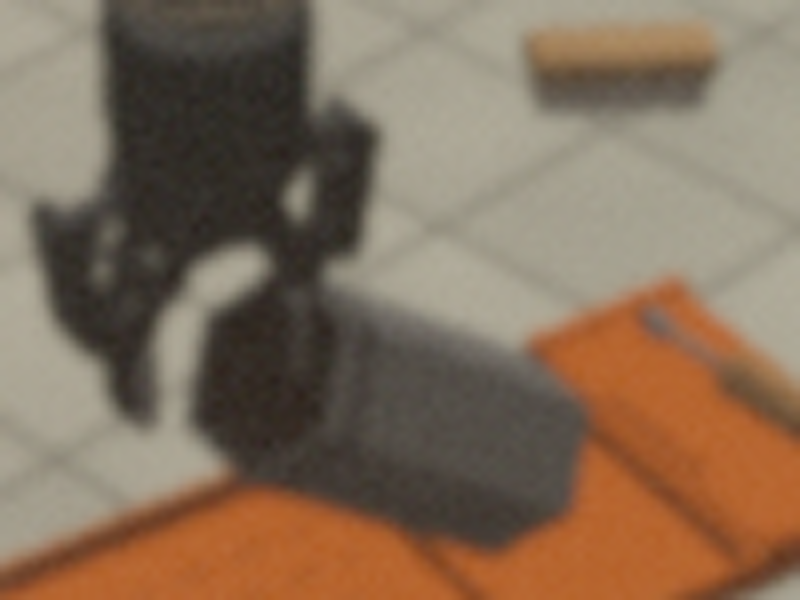

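```bash
python3 - <<'E'
from h import *
f=optics.grab_frame("scene")
fitb(f,{210:(492,550),270:(572,502),330:(588,415)},{210:(232,470),270:(320,425),330:(335,300),150:(195,405)},np.array([285,140]),8)
E
```

```text
foot x,z,th,y,yaw [0.0212 0.0049] 52.2 0.019 -2.7 res [[-0.0, 0.4], [0.1, 0.8], [0.8, -1.4], [0.4, -0.2], [-0.2, -0.7], [1.0, 0.7], [-2.0, 0.2]]
I x,z -0.058302425993393844 0.15527947559114588
```

>>> {"fn": "jog_arm", "kwargs": {"plan": [[68,[0,0.003,0.001],0],[68,[0,0.006,0.003],0],[68,[0,0.009,0.005],0],[68,[0,0.011,0.007],0],[68,[0,0.013,0.009],0]]}}

```text
time_s: 14.45
position: [0.4776, -0.0162, 0.1223]
ee_rot: [-179.9, -0.2, -12.4]
contact_force: [-0.4, 0.6, -1.0]
finger_gap: 0.679
```

```bash
python3 look2.py s15.png
```

```text
[-0.1161  0.0144  0.1223] [-0.4  0.6 -1. ] 14.45 0.678700583551665
```

View pics/s15.png

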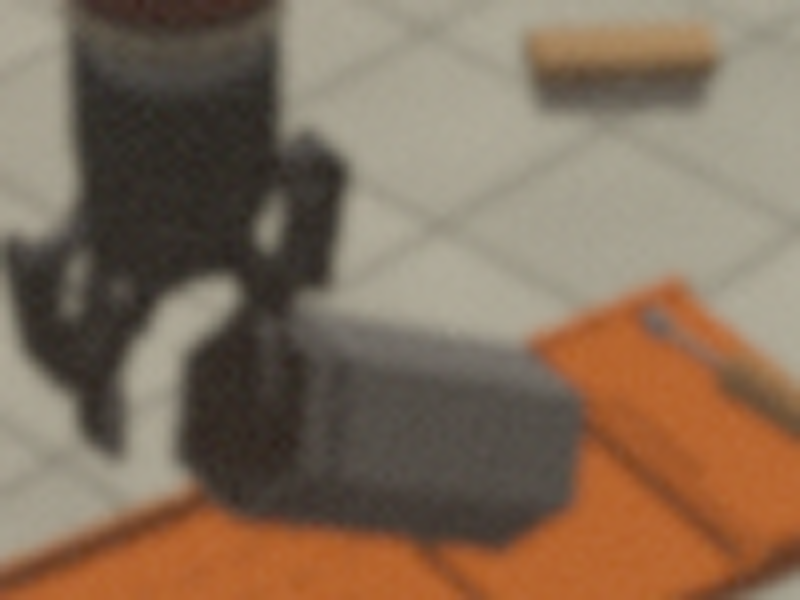

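>>> {"fn": "jog_arm", "kwargs": {"plan": [[68,[0,0.002,0.002],0],[68,[0,0.004,0.004],0],[68,[0,0.006,0.007],0],[68,[0,0.008,0.009],0],[68,[0,0.01,0.011],0]]}}

```text
time_s: 15.0
position: [0.4751, -0.0263, 0.1107]
ee_rot: [-180.0, -0.2, -12.4]
contact_force: [-1.5, -0.1, -0.6]
finger_gap: 0.68
```

```bash
python3 look2.py s16.png
```

```text
[-0.1265  0.0146  0.1107] [-1.5 -0.1 -0.6] 15.0 0.6801854615031653
```

View pics/s16.png

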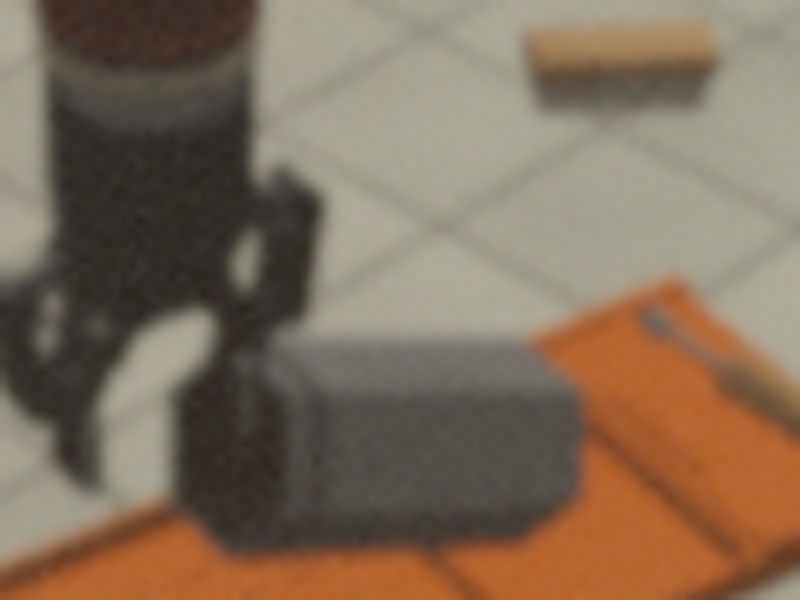

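```bash
python3 - <<'E'
from h import *
f=optics.grab_frame("scene")
p,m=fitb(f,{210:(500,540),270:(580,490),330:(580,385)},{210:(225,550),270:(290,495),330:(270,360),150:(180,480)},np.array([285,140]),8)
pt=np.array([-.1265,.0146,.1107])
for d in ([-.029,0,-.008],[.029,0,-.008],[.043,0,-.008],[.043,0,.02]):
    print(d,(proj(f,rz(A)@(pt+d)+T)-[285,140]+.5)*8)
E
```

```text
foot x,z,th,y,yaw [0.0316 0.0058] 66.2 0.0214 -0.4 res [[1.3, -0.2], [-0.4, -0.0], [0.0, -0.4], [-0.5, -0.9], [-0.5, -0.6], [2.4, 1.8], [-2.3, 0.2]]
I x,z -0.08194594512975291 0.13243825738385812
[-0.029, 0, -0.008] [ 98.72795751 495.29116649]
[0.029, 0, -0.008] [228.83451295 442.87480817]
[0.043, 0, -0.008] [259.46712465 430.53377012]
[0.043, 0, 0.02] [259.82055185 372.9588115 ]
```

>>> {"fn": "jog_arm", "kwargs": {"plan": [[68,[0,0.002,0.001],0],[68,[0,0.004,0.002],0],[68,[0,0.006,0.003],0],[68,[0,0.008,0.004],0],[68,[0,0.01,0.006],0]]}}

```text
time_s: 15.6
position: [0.4729, -0.0363, 0.1046]
ee_rot: [-180.0, -0.2, -12.4]
contact_force: [-0.3, -0.6, 0.2]
finger_gap: 0.682
```

```bash
python3 look2.py s17.png
```

```text
[-0.1367  0.0146  0.1046] [-0.3 -0.6  0.2] 15.6 0.6824588570668747
```

View pics/s17.png

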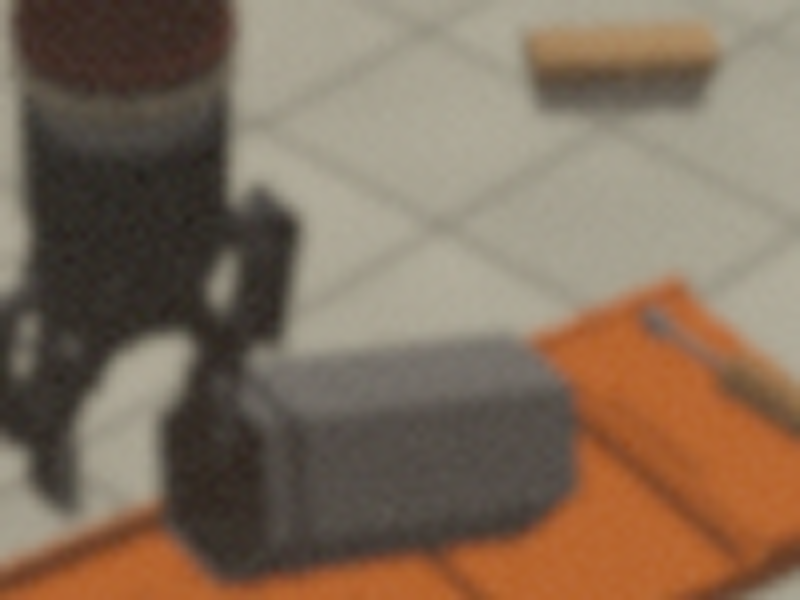

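>>> {"fn": "jog_arm", "kwargs": {"plan": [[68,[0,0.0015,0.001],0],[68,[0,0.003,0.003],0],[68,[0,0.0045,0.005],0],[68,[0,0.006,0.007],0],[68,[0,0.008,0.009],0]]}}

```text
time_s: 16.15
position: [0.4708, -0.0444, 0.095]
ee_rot: [-180.0, -0.1, -12.4]
contact_force: [0.0, 0.0, 0.5]
finger_gap: 0.68
```

```bash
python3 look2.py s18.png
```

```text
[-0.1451  0.015   0.095 ] [0.  0.  0.5] 16.15 0.6796412541443881
```

View pics/s18.png

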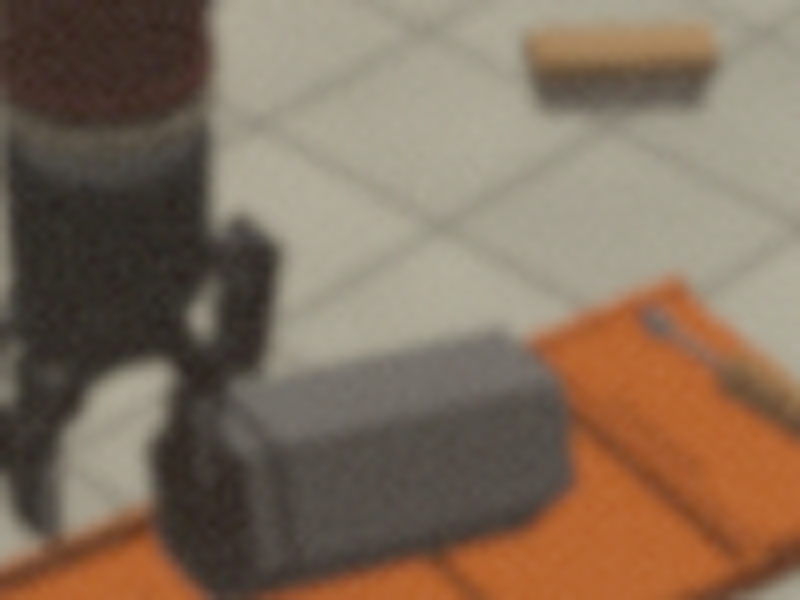

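>>> {"fn": "jog_arm", "kwargs": {"plan": [[68,[0,0.0015,0.001],0],[68,[0,0.003,0.003],0],[68,[0,0.0045,0.005],0],[68,[0,0.006,0.007],0],[68,[0,0.007,0.008],0]]}}

```text
time_s: 16.7
position: [0.4689, -0.0515, 0.0864]
ee_rot: [-180.0, -0.1, -12.4]
contact_force: [0.2, 0.2, 0.8]
finger_gap: 0.678
```

```bash
sed -i 's/(285,140,385,215)/(270,145,370,220)/' look2.py; python3 look2.py s19.png
```

```text
[-0.1524  0.0153  0.0864] [0.2 0.2 0.8] 16.7 0.6780054389599331
```

View pics/s19.png

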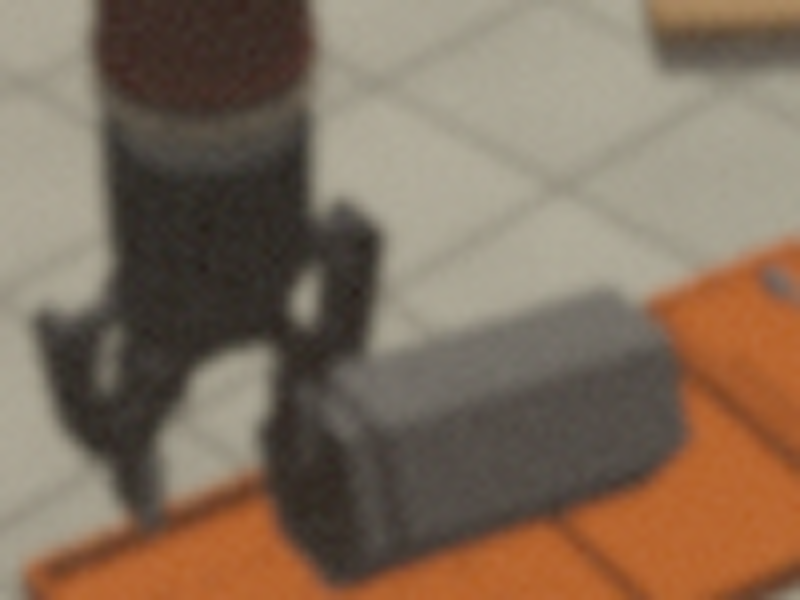

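```bash
python3 - <<'E'
from h import *
f=optics.grab_frame("scene")
p,m=fitb(f,{210:(610,505),270:(685,437),330:(670,345),30:(607,290)},{210:(338,585),270:(385,550),330:(345,385),150:(285,520)},np.array([270,145]),8)
im=cv2.imread("pics/s19.png")
for q in m: cv2.circle(im,tuple(int(v) for v in (q-[270,145]+.5)*8),4,(0,255,0),1)
cv2.imwrite("pics/s19m.png",im)
E
```

```text
foot x,z,th,y,yaw [0.0295 0.0063] 77.3 0.0221 3.1 res [[2.2, -1.0], [-0.3, 1.4], [-0.1, -0.4], [-0.8, -0.2], [-0.9, -0.7], [-0.4, -2.7], [2.6, 3.7], [-2.4, -0.1]]
I x,z -0.1064099260002596 0.10857839736745971
```

View pics/s19m.png

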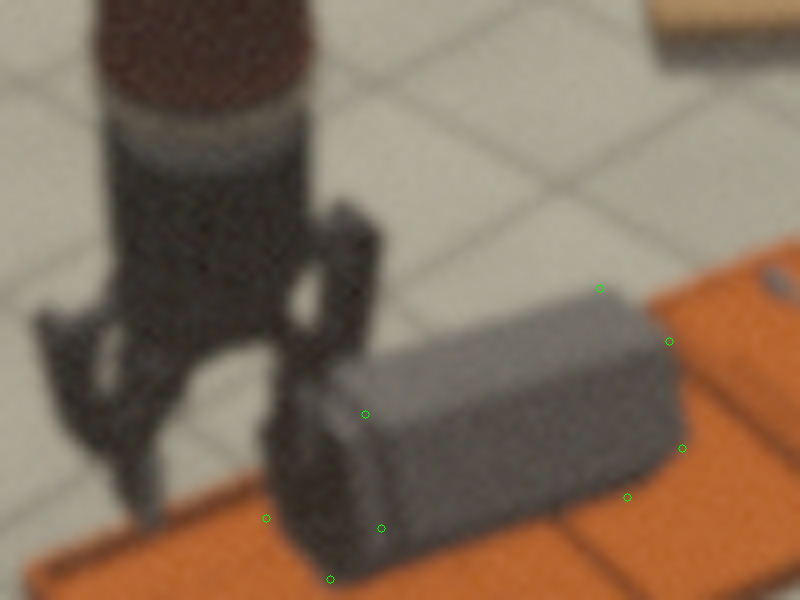

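>>> {"fn": "jog_arm", "kwargs": {"plan": [[68,[0,0.0015,-0.001],0],[68,[0,0.003,-0.001],0],[68,[0,0.0045,0],0],[68,[0,0.006,0.001],0],[68,[0,0.007,0.002],0]]}}

```text
time_s: 17.3
position: [0.4674, -0.0585, 0.0843]
ee_rot: [-180.0, -0.1, -12.4]
contact_force: [-0.7, -0.5, 0.1]
finger_gap: 0.681
```

```bash
python3 look2.py s20.png
```

```text
[-0.1596  0.0154  0.0843] [-0.7 -0.5  0.1] 17.3 0.6805317268651294
```

View pics/s20.png

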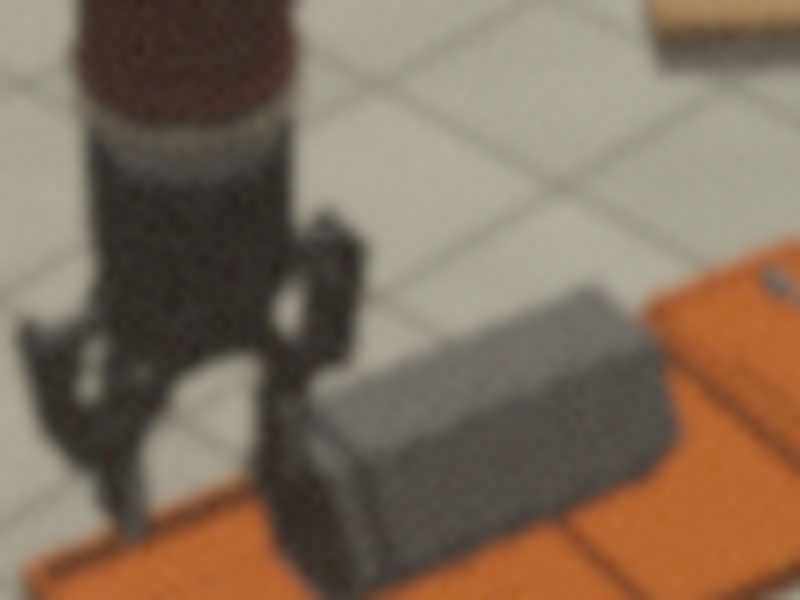

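>>> {"fn": "jog_arm", "kwargs": {"plan": [[68,[0,0.001,0.0],0],[68,[0,0.002,0.001],0],[68,[0,0.003,0.002],0],[68,[0,0.004,0.003],0],[68,[0,0.005,0.004],0]]}}

```text
time_s: 17.85
position: [0.4661, -0.0635, 0.0801]
ee_rot: [-180.0, -0.1, -12.4]
contact_force: [0.2, -0.5, 0.2]
finger_gap: 0.678
```

```bash
sed -i 's/(270,145,370,220)/(265,155,365,230)/' look2.py; python3 look2.py s21.png
```

```text
[-0.1647  0.0155  0.0801] [ 0.2 -0.5  0.2] 17.85 0.6784527394493338
```

View pics/s21.png

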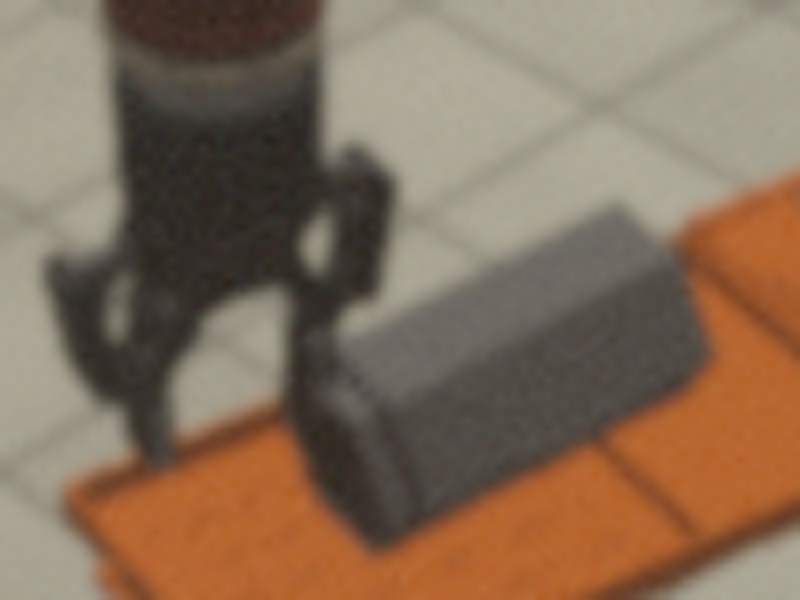

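```bash
python3 - <<'E'
from h import *
f=optics.grab_frame("scene")
p,m=fitb(f,{270:(710,350),330:(685,258),30:(625,203)},{210:(375,548),270:(415,535),330:(370,385),150:(315,480)},np.array([265,155]),8)
im=cv2.imread("pics/s21.png")
for q in m: cv2.circle(im,tuple(int(v) for v in (q-[265,155]+.5)*8),4,(0,255,0),1)
# predicted final
r=.076/np.sqrt(3)
th=np.radians(95.5); R=cv2.Rodrigues(np.array([0,-th,0.]))[0]
for fx in (.03,.04):
  foot=np.array([fx,.018,.0195]); o=foot-R@np.array([-.038,0,0])
  print(fx,(foot+R@[0,0,.155])[2])
  for z in (0,.155):
    P=np.array([(proj(f,rz(A)@(R@np.array([r*np.cos(k),r*np.sin(k),z])+o)+T)-[265,155]+.5)*8 for k in np.radians([30,90,150,210,270,330])])
    cv2.polylines(im,[P.astype(np.int32)],True,(255,255,0) if fx<.035 else (255,0,255),1)
cv2.imwrite("pics/s21m.png",im)
E
```

```text
foot x,z,th,y,yaw [0.0401 0.0068] 90.5 0.0286 2.8 res [[0.9, 0.8], [0.3, -0.3], [-0.6, -0.1], [0.1, 0.1], [-0.9, -3.4], [0.5, 2.2], [-0.2, 1.1]]
I x,z -0.11552203972633598 0.07541355194445987
0.03 0.004643908359365288
0.04 0.004643908359365288
```

View pics/s21m.png

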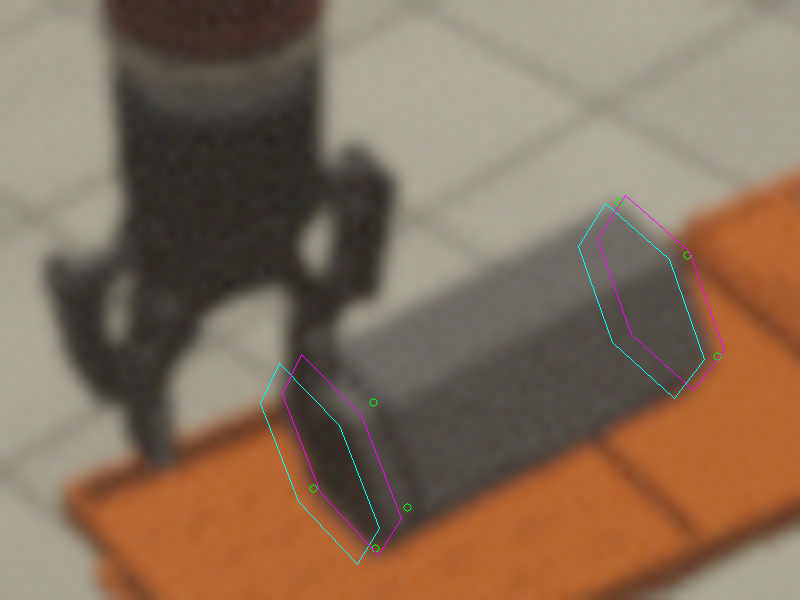

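>>> {"fn": "jog_arm", "kwargs": {"plan": [[68,[0,0.001,0.0],0],[68,[0,0.002,0],0],[68,[0,0.003,0],0],[68,[0,0.004,0],0],[68,[0,0.006,0],0]]}}

```text
time_s: 18.45
position: [0.4647, -0.0694, 0.08]
ee_rot: [-180.0, -0.1, -12.4]
contact_force: [-0.3, -0.4, 0.3]
finger_gap: 0.681
```

```bash
python3 look2.py s22.png
```

```text
[-0.1708  0.0156  0.08  ] [-0.3 -0.4  0.3] 18.45 0.6814100847680546
```

View pics/s22.png

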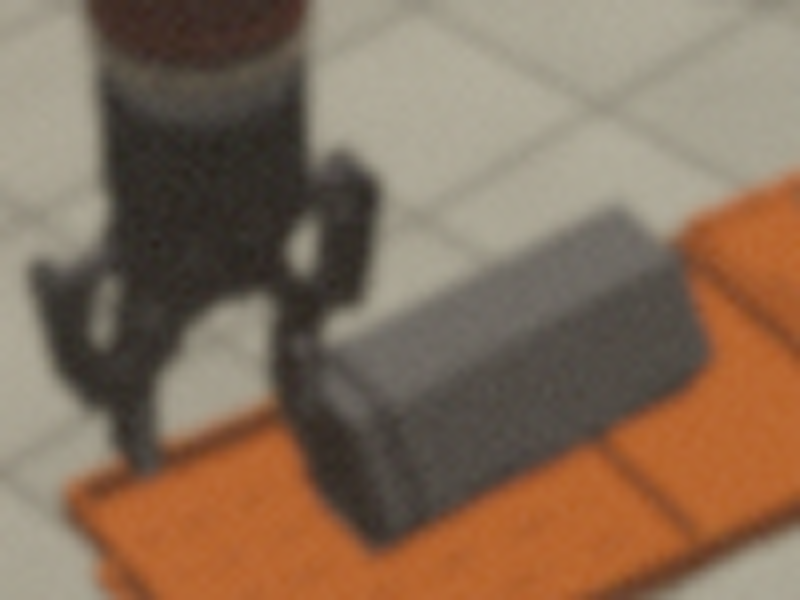

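>>> {"fn": "jog_arm", "kwargs": {"plan": [[68,[0,0.006,0],0],[68,[0,0.014,0],0],[68,[0,0.014,-0.03],0],[68,[0,0.014,-0.07],0],[68,[0,0.014,-0.11],0]]}}

```text
time_s: 19.0
position: [0.4607, -0.0838, 0.1907]
ee_rot: [-180.0, 0.0, -12.5]
contact_force: [0.6, -0.8, 0.3]
finger_gap: 0.681
```

>>> {"fn": "jog_arm", "kwargs": {"plan": [[68,[0,0.045,-0.02],0],[68,[0,0.09,-0.03],0],[68,[0,0.13,-0.03],0],[68,[0,0.17,-0.03],0],[68,[0,0.2,-0.03],0]]}}

```text
time_s: 19.5
position: [0.4164, -0.2819, 0.221]
ee_rot: [180.0, 0.0, -12.6]
contact_force: [0.2, 0.1, -0.5]
finger_gap: 0.677
```

```bash
python3 - <<'E'
from h import *
s=manip.read_state(); print(s["position"],s["time_s"])
f=optics.grab_frame("scene"); t=optics.grab_frame("top")
for n,g in (("scene",f),("top",t)):
    for q in ("barrel_foot","barrel_mouth","barrel"): print(n,q,[(d["uv"],d["confidence"]) for d in optics.mark_of(n,q)[:2]])
big(f,(265,155,365,230),8,"f1.png"); big(t,(200,160,360,280),5,"f2.png")
E
```

```text
[ 0.41644681 -0.28190079  0.22097921] 19.5
scene barrel_foot [([344.1, 199.3], 0.56)]
scene barrel_mouth [([306.3, 211.6], 0.82)]
scene barrel [([344.1, 195.5], 0.71)]
top barrel_foot [([270.4, 218.5], 0.7), ([430.7, 223.3], 0.41)]
top barrel_mouth [([321.7, 231.7], 0.58)]
top barrel [([274.0, 220.1], 0.58)]
```

View pics/f1.png

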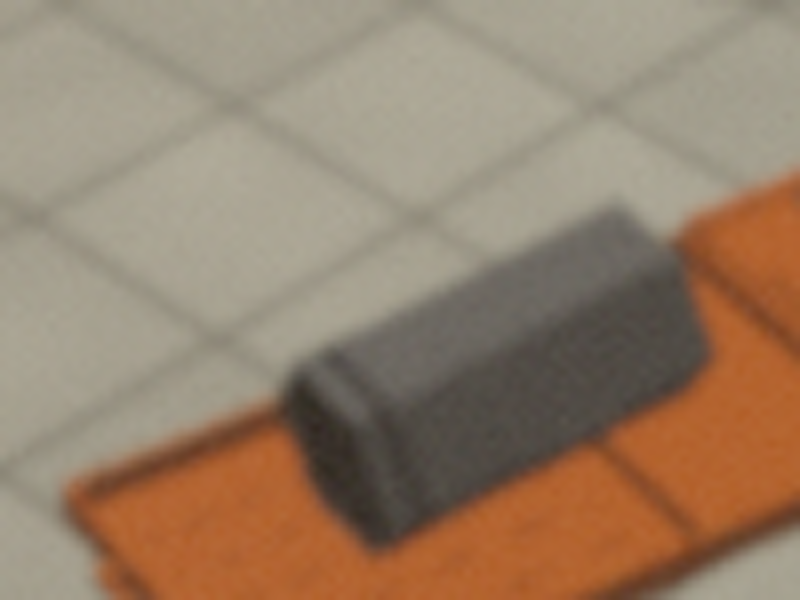

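View pics/f2.png

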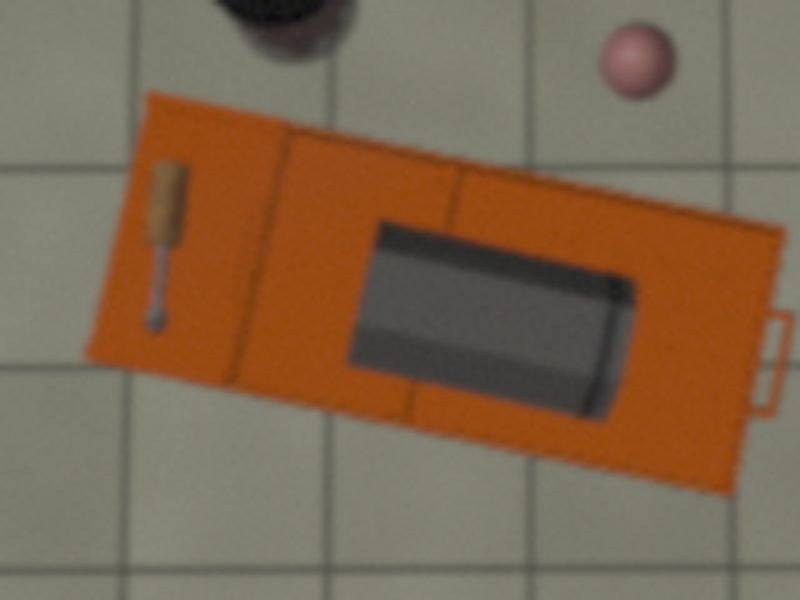

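```bash
python3 - <<'E'
from h import *
f=optics.grab_frame("scene"); t=optics.grab_frame("top")
for nm,uv,z in (("bot",(380,222),.056),("bot",(350,365),.056),("mouth",(635,278),.042),("mouth",(607,416),.042)):
    print(nm,np.round(rz(A).T@(ray(t,(200+uv[0]/5-.5,160+uv[1]/5-.5),z)-T),4))
# same test: rib front edge check
for uv in ((460,168),(408,420)): print("ribline",np.round(rz(A).T@(ray(t,(200+uv[0]/5-.5,160+uv[1]/5-.5),.016)-T),4))
r=.076/np.sqrt(3); polys=[]
for fx,c in ((.03,(255,255,0)),(.04,(255,0,255)),(.05,(0,255,0))):
  th=np.pi/2+np.arcsin(.012/(.155-(fx-.005))); R=cv2.Rodrigues(np.array([0,-th,0.]))[0]
  foot=np.array([fx,.016,.004+.155*-np.cos(th)]); o=foot-R@np.array([-.038,0,0])
  print(fx,np.degrees(th),th,foot[2]-.016)
  for z in (0,.155): polys.append(([rz(A)@(R@np.array([r*np.cos(k),r*np.sin(k),z])+o)+T for k in np.radians([30,90,150,210,270,330])],c))
draw(f,(265,155,365,230),8,"g1.png",polys); draw(t,(200,160,360,280),5,"g2.png",polys)
E
```

```text
bot [ 0.0324 -0.0301  0.056 ]
bot [0.0312 0.0553 0.056 ]
mouth [-0.1207 -0.0307  0.042 ]
mouth [-0.1213  0.0524  0.042 ]
ribline [-0.0038 -0.0771  0.016 ]
ribline [-0.006   0.0781  0.016 ]
0.03 95.29638091185232 1.663235612146499 0.002307692307692285
0.04 95.73917047726678 1.6709637479564563 0.0034999999999999823
0.05 96.26291312613938 1.6801047816123997 0.004909090909090887
```

View pics/g1.png

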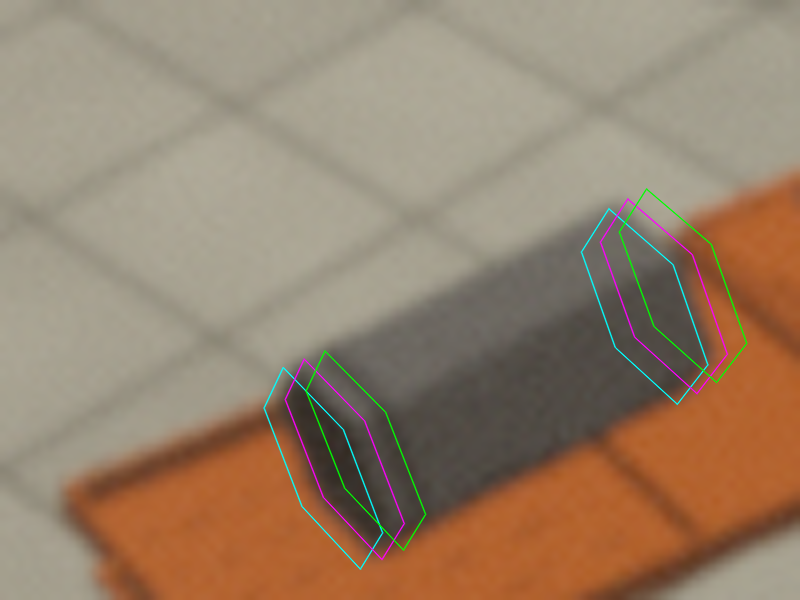

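View pics/g2.png

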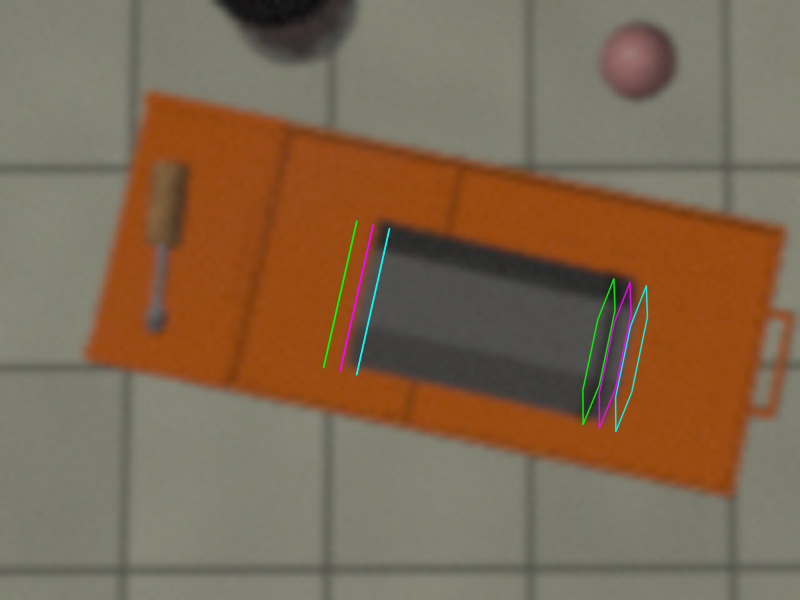

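```bash
python3 -c "
from cell import manip
print(manip.close_job())"
```

```text
the job is handed in; nothing more can be done
None
```

I tipped the barrel over the rib with the fingertips and eased it down. It now lies on its side with its bottom end on the rib and its mouth sloping onto the tray floor. I handed the job in at about 20 s, well inside the 51 s limit; no verdict was reported.

**How it went:** One finger inside the mouth pushed the barrel to about 30 degrees. There the front finger slipped out over the front rim. The other finger kept hold of the barrel, so it did not drop. I then straddled the front wall to take it past balance. From there a finger inside the rear rim held it back all the way down. I did not grasp or lift it.

**Contact:** At one point the gripper pressed on the rim with about 15 N, which is under the 40 N limit, and I backed off.

**Last checks, from camera overlays:**

| Check | Measured | Allowed |
|---|---|---|
| Foot behind the rib middle | about 35 mm (31–40 mm, depending on the camera) | 2 to 55 mm |
| Offset from the centre line | about 13 mm | within 45 mm |
| Axis below level (from rib height and foot position) | about 5.5 degrees | 2 to 10 degrees |
| Axis off the tray's length | a few degrees at most | within 17 degrees |

- **At rest:** the barrel did not move when I withdrew the finger, and the arm is clear of everything.
- **Surroundings:** the dop stick, egg and canister look unmoved in the closing close-ups, and the well lid still looks shut. I did not check the barrel lid, jar, dish and brush again; the arm went nowhere near them at low height.
- **Not measured:** I could not read the turning speed directly. I moved in small steps to keep it low.

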